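# Fit the tube rotor on the leaning drive of a blood mixer

### The job

Lift the loose cover off the mixer's leaning drive and stand it upright in the steel tray. Then fit the rotor that carries the blood tubes on the drive, turning it until its teeth mesh, and push it home so that its hub sits flat on the seat; let go, and do not shift or knock over anything else.

Things in the scene. Friction and masses are not known exactly. Their poses are not given: they have to be found in the camera images.
- drive_seat (a point): Centre of the mixer's flat black seat, at the foot of its steel drive, about 115 mm above the bench. z runs out along the spindle, which leans 35 degrees from vertical roughly towards the robot. The drive's six teeth rise 20 mm from the seat, 8 mm thick, reaching 26 mm from the axis; one lies along this point's x axis, the others every 60 degrees
- drive (a joint): angle of the drive about its spindle (rad), already included in the axes of drive_seat; positive is counter-clockwise seen from the spindle's tip. It turns stiffly (0.6 N m) and stays where it is left
- drive_tip (a point): Tip of the drive's pilot on the spindle's axis, 42 mm out from the seat; same axes as drive_seat. The pilot is 33 mm in diameter with a tapered top; it stands 22 mm beyond the teeth
- mixer: The mixer, fixed: white base 200 x 150 mm, grey sloped head under the seat, white block 130 mm high at the rear (its +x side). Origin on the bench under its centre, z up
- cover_mid (a point): White plastic cover sitting loosely over the drive and leaning with it: upturned cup 68 mm in diameter, 52 mm tall, 57 mm inside; on top a grip fin 20 mm thick (along x), 48 mm long (along y), 46 mm tall; 98 mm in all, 120 g. Point on its axis half-way up, 49 mm from the open rim; z points to the fin. It is clear of the drive after 45 mm of travel along the spindle
- rotor_mid (a point): Black rotor with four capped tubes fixed on it, standing on its hub (68 mm in diameter, 45 mm tall, foot rim 88 x 8 mm); above it a disc 140 mm in diameter, the tubes lying on it up to 69 mm above the foot, and in the middle an upright grey grip bar 56 mm long (along x), 22 mm thick (along y), from 51 to 111 mm; 350 g. Point on its axis half-way up, 55.5 mm above the foot; z points to the grip
- rotor: The rotor's body, origin at the centre of the hub's open foot. Six teeth inside the hub, 45 mm tall, leave an opening 38 mm in diameter and slots between them; a slot lies along x and every 60 degrees. It meshes when its x is turned from drive_seat's x by a multiple of 60 degrees (play 5 degrees). Home: foot flat on the seat; unmeshed it stands 20 mm proud on the drive's teeth
- tray_in (a point): Centre of the inner floor (4 mm above the bench) of a shallow steel tray, 200 mm (along x) x 120 mm outside, 22 mm high, walls 4 mm, fixed to the bench; a small bottle stands in its +x end, the rest is empty
- cover: the cover's body; origin at the centre of its open rim, axes as cover_mid
- dropper: bystander, leave alone: small dropper bottle, 28 mm across, 55 mm tall, standing in one end of the tray (65 mm from the tray's centre, on its +x side); origin at the centre of its underside, z up
- reagent_a: bystander, leave alone: white plastic bottle, 56 mm across, 150 mm tall; origin at the centre of its underside, z up
- reagent_b: bystander, leave alone: brown glass jar, 60 mm across, 105 mm tall; origin at the centre of its underside, z up
- beaker: bystander, leave alone: glass beaker, 68 mm across, 85 mm tall; origin at the centre of its underside, z up
- slide_box: bystander, leave alone: flat box 85 x 100 x 35 mm high; origin at the centre of its underside, z up
- wash: bystander, leave alone: white plastic bottle, 50 mm across, 160 mm tall; origin at the centre of its underside, z up
- pot: bystander, leave alone: grey plastic jar, 64 mm across, 80 mm tall; origin at the centre of its underside, z up
Things that resemble listed ones, but are neither listed nor needed, are in the scene too. Of the things like the part that bears tray_in, leave any that is orange; of the rest the larger one is meant.

How it is judged:
By the outcome, as a careful person would: the job done as asked, in the order asked, and still so for the second after the job is handed in, with the robot touching nothing.
It also fails if it takes over 51 s, if anything falls off the work surface, if the arm or the gripper's body presses on something with over 40 N, if the wrist force passes 120 N, or if a joint passes its speed limit or range.

### The arm

A 6-joint arm with a two-finger parallel gripper is mounted at the origin on the work surface. World frame = base frame: x ahead of the robot, y to its left, z up, the work surface at z = 0. Lengths are in m, angles in rad, forces in N, time in s.
With the tool pointing down it reaches from about 0.15 to 0.775 m from the base axis. Payload 6.1 kg.
Tool frame: the origin (TCP) lies midway between the tips of the shut fingers; the grasp point (between the pads) lies 19 mm behind it; z points along the fingers, y is the direction in which the jaws open and shut (so a half turn about z gives the same grasp; the last joint's range is limited). The gripper opens to 85 mm and grips with 20 to 120 N. Pads are 22 mm wide; open, the fingers measure 114 mm over their backs; the gripper's body (76 mm by 85 mm) begins 54 mm behind the grasp point. The pads swing forward as they close: fully open they stand 13 mm farther back than shut.
Start: joints at [-1.18, 0.126, -0.04, 1.405, 0, 1.571], TCP at [0.2, -0.485, 0.231] pointing down, gripper open.
Joint ranges: [-2.72, 2.72], [-0.95, 1.95], [-1.27, 1.35], [-1.78, 2.02], [-1.46, 1.47], [-3.14, 3.14]. Speed limits (rad/s): [2.39, 2.39, 3.01, 3.14, 3.14, 3.14].

### API

Orientations are given as a rotation vector (axis times angle).
In Python, from cell import env gives the robot as it stands. The module is installed in compiled form; this text tells all that it offers.
- The arm moves only by the tool arm_command, never from a script. Its argument "commands" is a list of rows, each a list of 7 numbers: the shift along the tool's x, y, z in m, then the turn, a rotation vector about the tool's x, y, z in degrees, then the finger opening in m, from 0 to 0.0854. In form: [[x, y, z, ax, ay, az, hand], ...]. A call has 1 to 5 rows; each row is the pose to reach, as a shift and turn from the pose measured when the call began, along the tool's axes at that moment; what a row does not reach only later rows make up. A row lasts 1/8 s, in which the tool goes at most 62.5 mm and 10.7 degrees, less where a joint would pass 70% of its speed; a pose out of reach is approached as far as the arm can. A call with a gripper value outside its range is refused whole. The fingers move at their own pace and stop on an object; the grip force is fixed at half the most. Time passes only in rows, so rows that repeat a pose let the fingers close. It gives the time, the measured TCP pose, the force and the opening at its end, in the units of the state.
- env.observe(): the state, without advancing time (a new reading comes with each control period).
- env.camera(name): name is "scene" or "top"; returns the picture (400x640x3 uint8, red, green, blue); there is no depth.
- env.camera_params(name): a dict with "K" (3x3 intrinsics, pixels), "pose" (4x4, takes a point from camera to world coordinates). Camera axes: x right, y down, z forward; pixel columns grow to the right and rows downward; lengths in m; the calibration is good to about 2 mm. A picture is of the moment at which its call begins. camera_params takes no time and is no camera call.
- env.close_job(): hands the job in, once; it reports no verdict.
The state is a dict: "time_s": time; "joints": joint angles; "joint_vel": joint speeds; "effort": joint torques, N m; "eef_pos": TCP position; "tool_rot": TCP orientation; "ft_force": force on the tool from outside, world axes, zero at the start; "moment": the same for the moment, N m; "finger_gap": opening from 0.0 (shut) to 1.0 (fully open).
Only numpy, scipy, OpenCV 4.12 (cv2) and the standard library are available. Lean on these libraries where they do the work, as an engineer would, in place of code of your own. Each camera call takes 0.05 s, during which the arm holds its last target.

## Working session

There is one attempt and no reset: what is moved stays moved. The work goes in short steps, Python scripts to look and compute and a tool call to move; the robot and the scene stay as the last step left them, time stands still between calls to the robot, and variables do not carry over. Pictures are saved under pics/ and viewed, and the job is handed in when it is done.

Besides the shell and the picture viewer there is one more tool, called after ">>>" as name(argument=value, ...) on one line, values as JSON. arm_command: Moves the arm, as the interface text tells. Its arguments: {"type":"object","properties":{"commands":{"type":"array"}},"required":["commands"]}

```bash
mkdir -p pics; ls; python3 - <<'E'
from cell import env
import cv2
print(env.observe())
for n in ("scene","top"):
    im=env.camera(n); cv2.imwrite(f"pics/{n}0.png",im[:,:,::-1])
    p=env.camera_params(n); print(n,p["K"],p["pose"])
E
```

```text
pics
{'time_s': 0.0, 'joints': array([-1.17997436e+00,  1.26371006e-01, -4.06229407e-02,  1.40539503e+00,
       -2.19693389e-05,  1.57081435e+00]), 'joint_vel': array([-0.00042282, -0.0001285 ,  0.00067896,  0.00124324,  0.00106317,
       -0.00200594]), 'effort': array([ 1.35591232e-03, -4.35914361e+01,  3.52924883e+01,  1.72295119e-02,
        9.45104671e-05,  3.85078209e-06]), 'eef_pos': array([ 0.19983452, -0.48503336,  0.23052635]), 'tool_rot': array([-3.08027874e+00, -6.09671869e-01,  5.19377874e-04]), 'ft_force': array([0.05260242, 0.72085433, 0.02073038]), 'moment': array([-0.00560835, -0.02388856,  0.0368102 ]), 'finger_gap': 0.999659141349363}
scene [[424.77021575   0.         322.29670558]
 [  0.         424.77021575 199.01261417]
 [  0.           0.           1.        ]] [[ 6.68464564e-01  5.18783564e-01 -5.32934086e-01  1.20337322e+00]
 [ 7.43743776e-01 -4.65727096e-01  4.79524210e-01 -7.39493296e-01]
 [ 5.67434401e-04 -7.16911351e-01 -6.97164107e-01  1.08963986e+00]
 [ 0.00000000e+00  0.00000000e+00  0.00000000e+00  1.00000000e+00]]
top [[428.89582063   0.         319.84120315]
 [  0.         428.89582063 197.67631602]
 [  0.           0.           1.        ]] [[-2.65922312e-02 -9.96254696e-01  8.22765643e-02  3.80569782e-01]
 [-9.99646242e-01  2.64612503e-02 -2.68216219e-03 -5.80775976e-02]
 [ 4.94975919e-04 -8.23187830e-02 -9.96605927e-01  1.48130684e+00]
 [ 0.00000000e+00  0.00000000e+00  0.00000000e+00  1.00000000e+00]]
```

View pics/scene0.png

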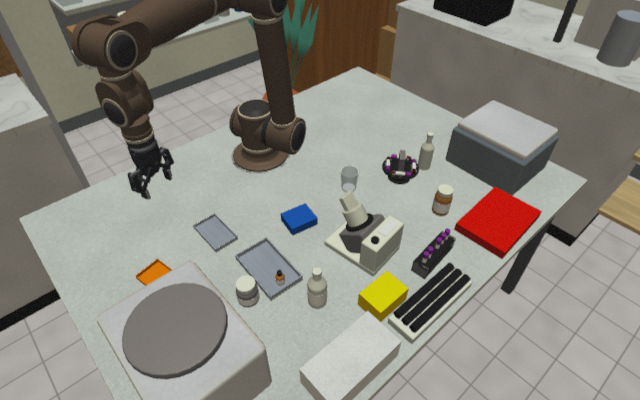

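View pics/top0.png

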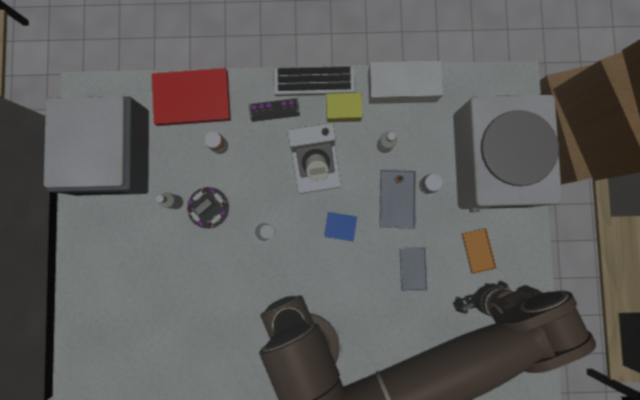

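```bash
cat > h.py <<'E'
import numpy as np, cv2
from scipy.spatial.transform import Rotation as R
P={"scene":(np.array([[424.77021575,0,322.29670558],[0,424.77021575,199.01261417],[0,0,1.]]),np.array([[ 6.68464564e-01,5.18783564e-01,-5.32934086e-01,1.20337322e+00],[7.43743776e-01,-4.65727096e-01,4.79524210e-01,-7.39493296e-01],[5.67434401e-04,-7.16911351e-01,-6.97164107e-01,1.08963986e+00],[0,0,0,1]])),
"top":(np.array([[428.89582063,0,319.84120315],[0,428.89582063,197.67631602],[0,0,1.]]),np.array([[-2.65922312e-02,-9.96254696e-01,8.22765643e-02,3.80569782e-01],[-9.99646242e-01,2.64612503e-02,-2.68216219e-03,-5.80775976e-02],[4.94975919e-04,-8.23187830e-02,-9.96605927e-01,1.48130684e+00],[0,0,0,1]]))}
def ray(c,uv):
    K,T=P[c]; d=T[:3,:3]@np.linalg.solve(K,[uv[0],uv[1],1]); return T[:3,3],d/np.linalg.norm(d)
def onz(c,uv,z):
    o,d=ray(c,uv); return o+d*(z-o[2])/d[2]
def tri(a,b,ca="scene",cb="top"):
    o1,d1=ray(ca,a);o2,d2=ray(cb,b)
    s=np.linalg.lstsq(np.c_[d1,-d2],o2-o1,rcond=None)[0]
    p,q=o1+s[0]*d1,o2+s[1]*d2
    return (p+q)/2,np.linalg.norm(p-q)
def proj(c,X):
    K,T=P[c]; x=(np.atleast_2d(X)-T[:3,3])@T[:3,:3]; u=x@K.T; return u[:,:2]/u[:,2:]
def crop(f,x0,y0,x1,y1,s,out):
    im=cv2.imread(f)[y0:y1,x0:x1]; cv2.imwrite(out,cv2.resize(im,None,fx=s,fy=s,interpolation=cv2.INTER_CUBIC))
E
python3 - <<'E'
from h import *
crop("pics/scene0.png",320,180,420,280,6,"pics/a1.png")
crop("pics/scene0.png",375,135,435,195,8,"pics/a2.png")
crop("pics/top0.png",280,115,350,205,6,"pics/b1.png")
crop("pics/top0.png",180,180,240,240,8,"pics/b2.png")
a=cv2.imread("pics/a1.png");b=cv2.imread("pics/a2.png")
E
```

```text
(no output)
```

View pics/a1.png

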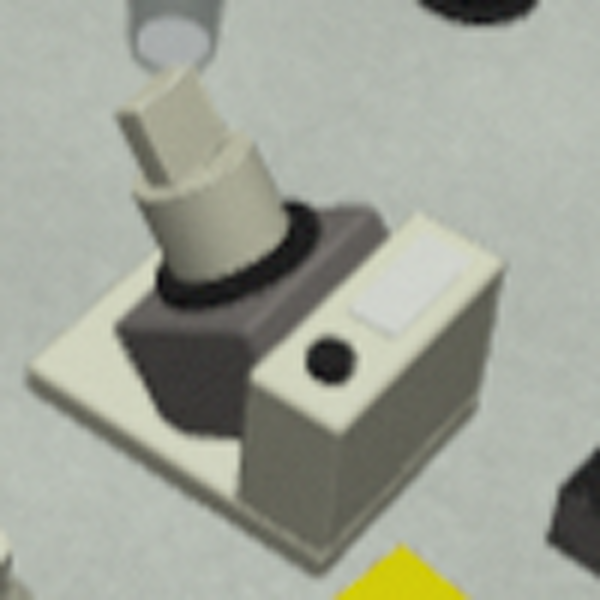

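View pics/a2.png

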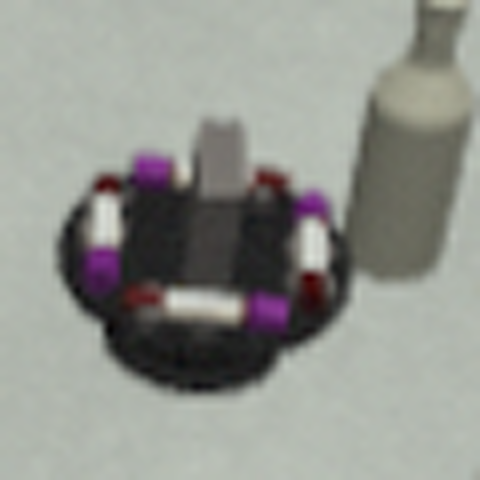

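View pics/b1.png

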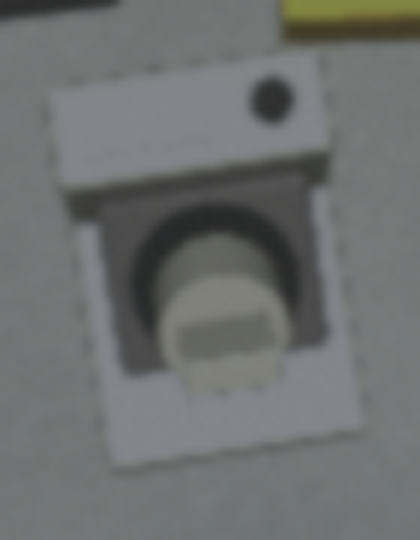

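View pics/b2.png

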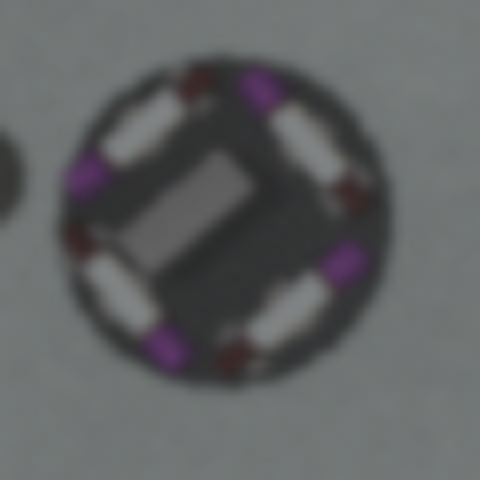

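```bash
python3 - <<'E'
from h import *
crop("pics/scene0.png",335,186,375,236,12,"pics/a3.png")
crop("pics/top0.png",294,145,340,195,12,"pics/b3.png")
a=cv2.imread("pics/a3.png");b=cv2.imread("pics/b3.png")
h=600
c=np.zeros((600,480+552,3),np.uint8);c[:,:480]=a;c[:,480:]=b
cv2.imwrite("pics/c3.png",cv2.resize(c,(800,465)))
E
```

```text
(no output)
```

View pics/a3.png

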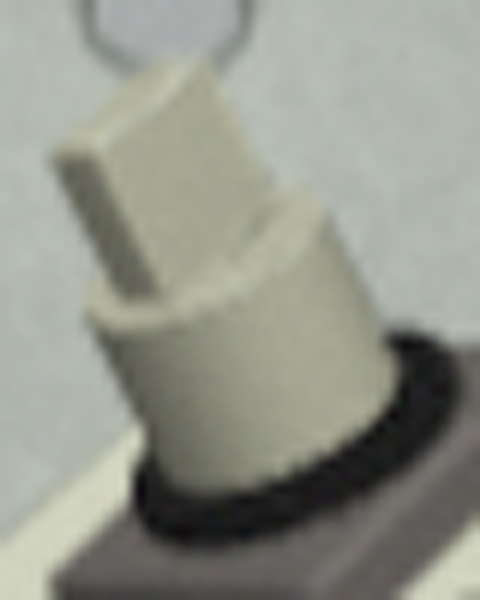

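View pics/b3.png

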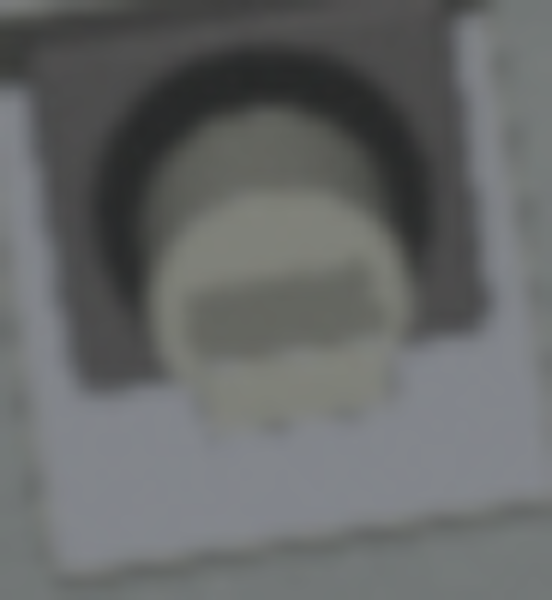

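```bash
python3 - <<'E'
from h import *
S=lambda p:((p[0]+.5)/12-.5+335,(p[1]+.5)/12-.5+186)
T=lambda p:((p[0]+.5)/12-.5+294,(p[1]+.5)/12-.5+145)
pts=dict(rm=((100,155),(388,335)),rp=((205,62),(195,360)),fm=((55,155),(393,405)),fp=((170,60),(207,432)),bm=((155,297),(372,268)),bp=((275,200),(188,296)))
X={}
for k,(a,b) in pts.items():
    X[k],e=tri(S(a),T(b)); print(k,X[k].round(4),round(e,4))
print("len",np.linalg.norm(X['rm']-X['rp']),np.linalg.norm(X['fm']-X['fp']),np.linalg.norm(X['bm']-X['bp']),"thick",np.linalg.norm(X['rm']-X['fm']),np.linalg.norm(X['rp']-X['fp']),"tall",np.linalg.norm(X['rm']-X['bm']),np.linalg.norm(X['rp']-X['bp']))
c=sum(X[k] for k in('rm','rp','fm','fp'))/4
print("top centre",c)
y=X['rp']-X['rm']+X['fp']-X['fm'];print("ydir",y/np.linalg.norm(y), np.degrees(np.arctan2(y[1],y[0])))
z=X['rm']-X['bm']+X['rp']-X['bp'];z/=np.linalg.norm(z);print("zdir",z,np.degrees(np.arccos(z[2])))
# mixer base front edge from b1 crop
B=lambda p:((p[0]+.5)/6-.5+280,(p[1]+.5)/6-.5+115)
A=lambda p:((p[0]+.5)/6-.5+320,(p[1]+.5)/6-.5+180)
fl=onz("top",B((113,467)),.015);fr=onz("top",B((362,432)),.015);print(fl,fr,np.linalg.norm(fl-fr))
d=fl-fr;print("mixer yaw",np.degrees(np.arctan2(d[1],d[0]))-90)
# block top edges z=.13: top view corners
q=[onz("top",B(p),.13) for p in((50,92),(318,55),(330,152),(65,190))];print(np.round(q,4)); 
for i,j in((0,1),(3,2)): d=q[i]-q[j];print(np.degrees(np.arctan2(d[1],d[0]))-90,np.linalg.norm(d))
# block tops tri
print(tri(A((422,212)),B((50,92))),tri(A((340,433)),B((318,55))))
E
```

```text
rm [ 0.5626 -0.081   0.2004] 0.0019
rp [ 0.5562 -0.0342  0.1989] 0.0029
fm [ 0.5467 -0.0816  0.1893] 0.0029
fp [ 0.5409 -0.0347  0.1889] 0.0023
bm [ 0.5843 -0.079   0.1648] 0.0008
bp [ 0.5788 -0.0309  0.1636] 0.0003
len 0.04729669053829471 0.04731725093240987 0.04841619697371345 thick 0.01949357640365656 0.01825654348096591 tall 0.0417610875184964 0.04205926489547982
top centre [ 0.55160403 -0.05786221  0.19438189]
ydir [-0.1287814   0.99146338 -0.02038893] 97.40072670246052
zdir [-0.52881965 -0.06247195  0.84643194] 32.174317394939365
[0.52169252 0.01103654 0.015     ] [ 0.53804334 -0.1320338   0.015     ] 0.14400163584330766
mixer yaw 6.519771670569966
[[ 0.7125  0.0347  0.13  ]
 [ 0.7289 -0.1089  0.13  ]
 [ 0.6761 -0.1138  0.13  ]
 [ 0.6593  0.0278  0.13  ]]
6.479984810629247 0.1445298864435038
6.7574146120269205 0.14256716075580836
(array([0.69185303, 0.01934707, 0.16305638]), np.float64(0.03547813382738255)) (array([ 0.73149766, -0.1076987 ,  0.125053  ]), np.float64(0.0038378186293010204))
```

```bash
cat >> h.py <<'E'
def toolR(z,y):
    z=np.array(z,float);z/=np.linalg.norm(z);y=np.array(y,float);y-=z*(y@z);y/=np.linalg.norm(y)
    return np.c_[np.cross(y,z),y,z]
def rel(o,p,Rt):
    """shift and rotvec deg from measured state o to target"""
    R0=R.from_rotvec(o["tool_rot"]).as_matrix()
    s=R0.T@(np.array(p)-o["eef_pos"]); w=np.degrees(R.from_matrix(R0.T@Rt).as_rotvec())
    return s.round(4),w.round(2),round(float(np.linalg.norm(w)),1)
import math
YAW=math.radians(6.6);LEAN=math.radians(35)
ZS=np.array([-math.sin(LEAN)*math.cos(YAW),-math.sin(LEAN)*math.sin(YAW),math.cos(LEAN)])
E
python3 - <<'E'
from h import *
from cell import env
o=env.observe();print(R.from_rotvec(o["tool_rot"]).as_matrix().round(3))
top=np.array([.5516,-.0579,.1944])
fy=np.array([-math.sin(math.radians(7)),math.cos(math.radians(7)),0])
cx=np.cross(fy,ZS)
for s in (1,-1):
    Rt=toolR(-ZS,s*cx);print(s,Rt.round(3))
    for off in (-.037,.06): print(off,(top+off*ZS).round(4),rel(o,top+off*ZS,Rt))
# tray measure
im=cv2.imread("pics/top0.png")
crop("pics/top0.png",370,160,450,240,7,"pics/d1.png")
crop("pics/scene0.png",190,205,305,310,6,"pics/d2.png")
E
```

```text
[[ 0.925  0.381 -0.001]
 [ 0.381 -0.925  0.001]
 [ 0.    -0.001 -1.   ]]
1 [[-0.12   0.813  0.57 ]
 [ 0.993  0.1    0.066]
 [-0.003  0.574 -0.819]]
-0.037 [ 0.5727 -0.0555  0.1641] (array([ 0.5084, -0.2551,  0.0669]), array([-30.06,  22.5 , -72.09]), 81.3)
0.06 [ 0.5174 -0.0619  0.2435] (array([ 0.4548, -0.2704, -0.0125]), array([-30.06,  22.5 , -72.09]), 81.3)
-1 [[ 0.12  -0.813  0.57 ]
 [-0.993 -0.1    0.066]
 [ 0.003 -0.574 -0.819]]
-0.037 [ 0.5727 -0.0555  0.1641] (array([ 0.5084, -0.2551,  0.0669]), array([ 24.17,  32.29, 101.72]), 109.4)
0.06 [ 0.5174 -0.0619  0.2435] (array([ 0.4548, -0.2704, -0.0125]), array([ 24.17,  32.29, 101.72]), 109.4)
```

View pics/d1.png

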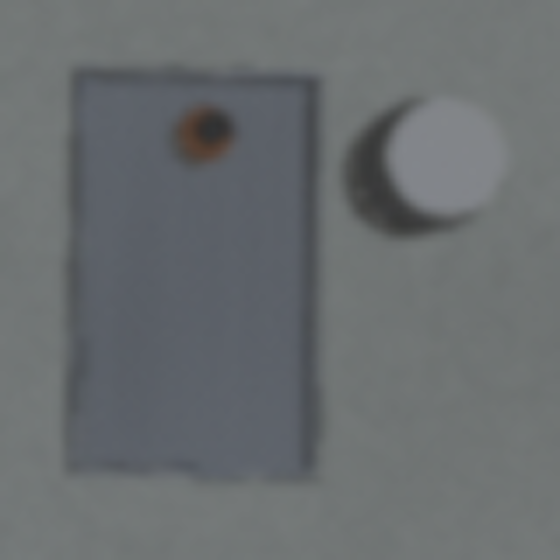

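View pics/d2.png

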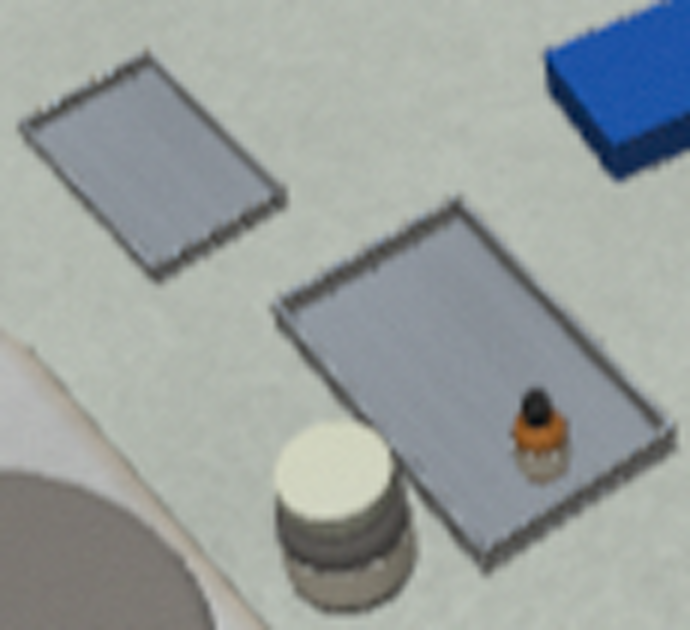

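```bash
python3 - <<'E'
from h import *
from cell import env
T=lambda p:((p[0]+.5)/7-.5+370,(p[1]+.5)/7-.5+160)
S=lambda p:((p[0]+.5)/6-.5+190,(p[1]+.5)/6-.5+205)
t=[(68,470),(315,475),(322,78),(75,72)];s=[(458,200),(275,306),(487,556),(674,430)]
X=[]
for a,b in zip(s,t):
    p,e=tri(S(a),T(b));print(p.round(4),round(e,4),onz("top",T(b),.022).round(4),onz("scene",S(a),.022).round(4));X.append(onz("top",T(b),.022)/2+onz("scene",S(a),.022)/2)
X=np.array(X);c=X.mean(0);print("centre",c,"len",np.linalg.norm(X[1]-X[2]),np.linalg.norm(X[0]-X[3]),np.linalg.norm(X[0]-X[1]))
d=X[2]+X[3]-X[0]-X[1];print("yaw",np.degrees(np.arctan2(d[1],d[0])))
# rotor bar top: top crop b2 ; scene a2 (x8)
B=lambda p:((p[0]+.5)/8-.5+180,(p[1]+.5)/8-.5+180)
q=[onz("top",B(p),.111) for p in((220,148),(258,185),(155,275),(118,240))];q=np.array(q);print(q.round(4),q.mean(0));d=q[0]-q[3]+q[1]-q[2];print("bar yaw",np.degrees(np.arctan2(d[1],d[0])),np.linalg.norm(d)/2,np.linalg.norm(q[0]-q[1]))
E
```

```text
[ 0.3962 -0.2628  0.0161] 0.0022 [ 0.3968 -0.2611  0.022 ] [ 0.3999 -0.2663  0.022 ]
[ 0.3915 -0.3812  0.0184] 0.0009 [ 0.3912 -0.3808  0.022 ] [ 0.3946 -0.3821  0.022 ]
[ 0.5875 -0.3917  0.0172] 0.0057 [ 0.5851 -0.3929  0.022 ] [ 0.5922 -0.3912  0.022 ]
[ 0.5923 -0.2731  0.0151] 0.0002 [ 0.5913 -0.272   0.022 ] [ 0.5961 -0.2761  0.022 ]
centre [ 0.49340175 -0.32781546  0.022     ] len 0.19606469895030668 0.19566870362864017 0.1178759097906116
yaw -3.066621369924813
[[0.5021 0.2996 0.111 ]
 [0.4868 0.2845 0.111 ]
 [0.4518 0.3258 0.111 ]
 [0.4662 0.3406 0.111 ]] [0.47672629 0.31261975 0.111     ]
bar yaw -49.29515880801827 0.05426276227245368 0.02149450596359007
```

>>> arm_command(commands=[[0.06,-0.05,-0.02,-4,3,-9,0.06],[0.12,-0.09,-0.05,-8,6,-18,0.06],[0.18,-0.13,-0.06,-11,8.5,-27,0.06],[0.24,-0.17,-0.06,-15,11,-36,0.06],[0.3,-0.2,-0.06,-18.5,14,-45,0.06]])

```text
time_s: 0.72
eef_pos: [0.367, -0.2287, 0.2895]
tool_rot: [2.356, 1.597, 0.429]
ft_force: [0.4, -1.6, 0.2]
finger_gap: 0.703
```

```bash
cat > g.py <<'E'
from h import *
from cell import env
o=env.observe();print("j",o["joints"].round(3),"f",o["ft_force"].round(1))
top=np.array([.5516,-.0579,.1944])
fy=np.array([-math.sin(math.radians(7)),math.cos(math.radians(7)),0])
cx=np.cross(fy,ZS)
RF=toolR(-ZS,cx)
if __name__=="__main__":
    for off in (.05,-.037): print(off,(top+off*ZS).round(4),rel(o,top+off*ZS,RF))
E
python3 g.py
```

```text
j [-0.701 -0.331 -0.384  1.178  0.211  1.286] f [ 0.4 -1.6  0.2]
0.05 [ 0.5231 -0.0612  0.2354] (array([0.2057, 0.0527, 0.1014]), array([-11.35,   8.29, -26.87]), 30.3)
-0.037 [ 0.5727 -0.0555  0.1641] (array([0.2216, 0.0662, 0.1859]), array([-11.35,   8.29, -26.87]), 30.3)
```

>>> arm_command(commands=[[0.05,0.01,0.02,-4,3,-9,0.06],[0.1,0.02,0.04,-8,5.5,-18,0.06],[0.15,0.035,0.06,-11.35,8.3,-26.9,0.06],[0.2,0.05,0.085,-11.35,8.3,-26.9,0.06],[0.206,0.053,0.1,-11.35,8.3,-26.9,0.06]])

```text
time_s: 1.35
eef_pos: [0.5239, -0.0576, 0.2359]
tool_rot: [1.762, 2.001, 0.628]
ft_force: [0.3, -0.5, -0.1]
finger_gap: 0.704
```

```bash
python3 g.py; python3 - <<'E'
from h import *
from cell import env
for n in("scene","top"): cv2.imwrite(f"pics/{n}1.png",env.camera(n)[:,:,::-1])
crop("pics/scene1.png",310,150,410,250,6,"pics/e1.png")
crop("pics/top1.png",270,115,370,215,6,"pics/e2.png")
E
```

```text
j [-0.216 -0.333 -0.604  0.716  0.191  1.285] f [ 0.3 -0.5 -0.1]
0.05 [ 0.5231 -0.0612  0.2354] (array([-0.0035, -0.0013, -0.0002]), array([-0.01, -0.21,  0.28]), 0.4)
-0.037 [ 0.5727 -0.0555  0.1641] (array([-0.0038, -0.0013,  0.0868]), array([-0.01, -0.21,  0.28]), 0.4)
```

View pics/e1.png

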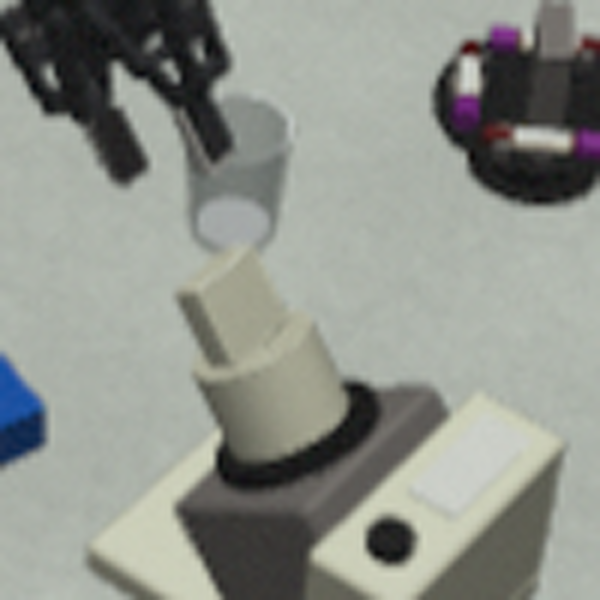

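View pics/e2.png

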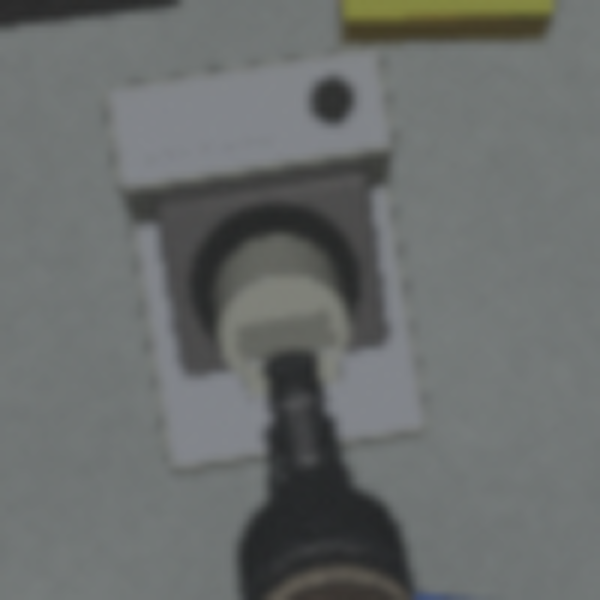

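```bash
python3 - <<'E'
from g import *
Rm=R.from_rotvec(o["tool_rot"]).as_matrix()
for y in(-.03,0,.03):
  for n,ox,oy in(("scene",310,150),("top",270,115)):
    p=proj(n,o["eef_pos"]+Rm@np.array([0,y,-.006]))[0]; print(y,n,((p-[ox,oy]+.5)*6).round())
for k in(0,.05): print(((proj("scene",top+k*ZS)[0]-[310,150]+.5)*6).round(),((proj("top",top+k*ZS)[0]-[270,115]+.5)*6).round())
E
```

```text
j [-0.22  -0.332 -0.605  0.718  0.192  1.284] f [-1.8  0.6 -0.4]
-0.03 scene [133. 178.]
-0.03 top [304. 479.]
0 scene [172. 174.]
0 top [296. 425.]
0.03 scene [211. 170.]
0.03 top [289. 371.]
[216. 270.] [291. 371.]
[175. 185.] [299. 418.]
```

>>> arm_command(commands=[[-0.003,-0.001,0.03,0,0,0,0.06],[-0.004,-0.001,0.06,0,0,0.2,0.06],[-0.004,-0.001,0.086,0,0,0.2,0.06],[-0.004,-0.001,0.086,0,0,0.2,0.03],[-0.004,-0.001,0.086,0,0,0.2,0.01]])

```text
time_s: 2.08
eef_pos: [0.5706, -0.058, 0.1641]
tool_rot: [1.771, 1.997, 0.626]
ft_force: [1.0, 0.3, -0.3]
finger_gap: 0.281
```

>>> arm_command(commands=[[0,0,0,0,0,0,0.005],[0,0,0,0,0,0,0.005],[0,0,0,0,0,0,0.005]])

```text
time_s: 2.45
eef_pos: [0.5705, -0.0581, 0.1645]
tool_rot: [1.771, 1.997, 0.626]
ft_force: [0.3, 0.5, -1.9]
finger_gap: 0.229
```

```bash
python3 g.py; python3 - <<'E'
from h import *
from cell import env
for n in("scene",): cv2.imwrite(f"pics/{n}2.png",env.camera(n)[:,:,::-1])
crop("pics/scene2.png",310,150,410,250,6,"pics/e3.png")
E
```

```text
j [-0.192 -0.209 -0.677  0.517  0.175  1.312] f [ 0.3  0.5 -1.9]
0.05 [ 0.5231 -0.0612  0.2354] (array([ 0.0026,  0.0015, -0.0853]), array([-0.15, -0.12, -0.1 ]), 0.2)
-0.037 [ 0.5727 -0.0555  0.1641] (array([0.0024, 0.0018, 0.0017]), array([-0.15, -0.12, -0.1 ]), 0.2)
```

View pics/e3.png

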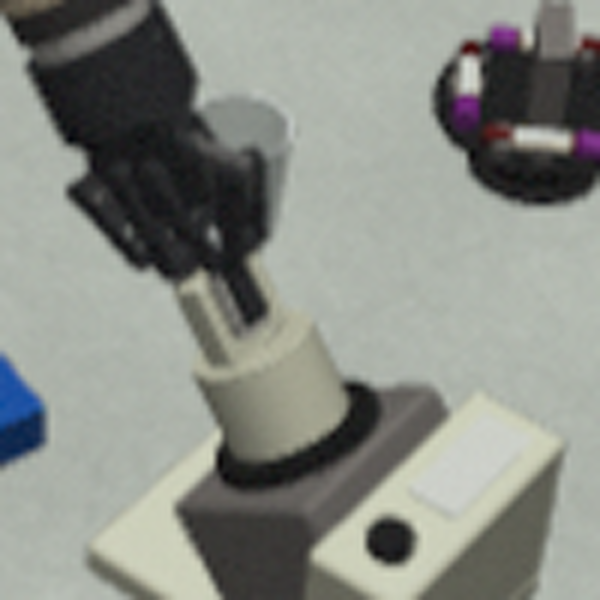

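>>> arm_command(commands=[[0,0,-0.012,0,0,0,0.005],[0,0,-0.03,0,0,0,0.005],[0,0,-0.055,0,0,0,0.005],[0,0,-0.085,0,0,0,0.005],[0,0,-0.11,0,0,0,0.005]])

```text
time_s: 3.12
eef_pos: [0.5071, -0.0655, 0.2563]
tool_rot: [1.77, 1.996, 0.626]
ft_force: [0.7, -1.1, -1.0]
finger_gap: 0.226
```

```bash
python3 g.py; python3 - <<'E'
from g import *
ty=math.radians(-3)
tx=np.array([math.cos(ty),math.sin(ty),0]);
tgt=np.array([.4925,-.3275,.004])-.033*tx
# held cover: tool stays, jaws along cover x, cover origin is (61 mm) below tcp along tool z
d=61e-3-.0017
for s in(0,):
    for yaw in (-10,-3,6.6,-32):
        a=math.radians(yaw);Rt=toolR([0,0,-1],[math.cos(a),math.sin(a),0])
        print(yaw,(tgt+[0,0,d+.1]).round(4),rel(o,tgt+[0,0,d+.1],Rt))
E
```

```text
j [-0.247 -0.363 -0.576  0.781  0.206  1.265] f [ 0.7 -1.1 -1. ]
0.05 [ 0.5231 -0.0612  0.2354] (array([0.0024, 0.0015, 0.0265]), array([-0.13, -0.11, -0.09]), 0.2)
-0.037 [ 0.5727 -0.0555  0.1641] (array([0.0022, 0.0017, 0.1135]), array([-0.13, -0.11, -0.09]), 0.2)
j [-0.247 -0.363 -0.576  0.781  0.206  1.265] f [ 0.7 -1.1 -1. ]
-10 [ 0.4595 -0.3258  0.1633] (array([-0.2527, -0.1175,  0.0317]), array([34.62, -5.09, 16.35]), 38.6)
-3 [ 0.4595 -0.3258  0.1633] (array([-0.2527, -0.1175,  0.0317]), array([34.79, -2.96,  9.56]), 36.2)
6.6 [ 0.4595 -0.3258  0.1633] (array([-0.2527, -0.1175,  0.0317]), array([ 3.487e+01, -3.000e-02,  2.600e-01]), 34.9)
-32 [ 0.4595 -0.3258  0.1633] (array([-0.2527, -0.1175,  0.0317]), array([ 33.52, -11.78,  37.65]), 51.8)
```

>>> arm_command(commands=[[-0.05,-0.02,0.0,9,-1.3,4,0.005],[-0.1,-0.045,0.0,18,-2.6,8,0.005],[-0.15,-0.07,0.01,27,-4,12.5,0.005],[-0.205,-0.095,0.02,34.6,-5.1,16.3,0.005],[-0.25,-0.117,0.03,34.6,-5.1,16.3,0.005]])

```text
time_s: 3.75
eef_pos: [0.4597, -0.3252, 0.1632]
tool_rot: [-2.403, -2.019, 0.002]
ft_force: [0.6, 0.6, -1.6]
finger_gap: 0.227
```

```bash
cat > p.py <<'E'
from g import *
ty=math.radians(-3)
tx=np.array([math.cos(ty),math.sin(ty),0]);
tgt=np.array([.4925,-.3275,.004])-.033*tx
a=math.radians(-10);Rt=toolR([0,0,-1],[math.cos(a),math.sin(a),0])
d=.0593
for h in(.1,.03,0): print(h,rel(o,tgt+[0,0,d+h],Rt))
E
python3 p.py; python3 - <<'E'
from h import *
from cell import env
for n in("scene","top"): cv2.imwrite(f"pics/{n}3.png",env.camera(n)[:,:,::-1])
E
```

```text
j [-0.615  0.208 -0.091  1.275 -0.     1.129] f [ 0.6  0.6 -1.6]
0.1 (array([-0.0006, -0.0001, -0.0001]), array([-0.16, -0.05,  0.06]), 0.2)
0.03 (array([-0.0007,  0.0001,  0.0699]), array([-0.16, -0.05,  0.06]), 0.2)
0 (array([-0.0007,  0.0002,  0.0999]), array([-0.16, -0.05,  0.06]), 0.2)
```

View pics/scene3.png

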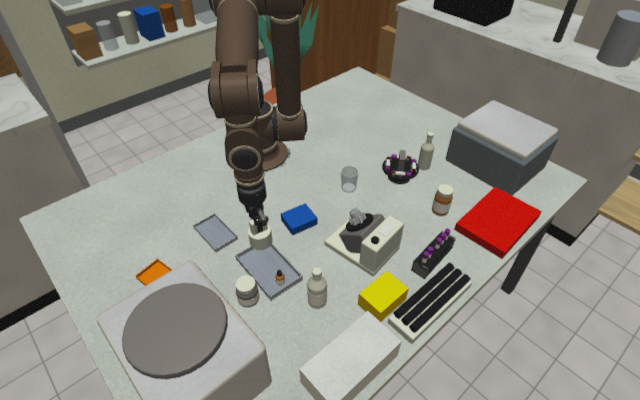

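View pics/top3.png

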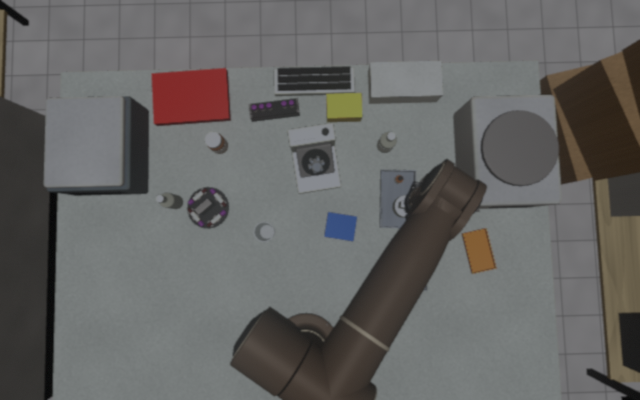

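>>> arm_command(commands=[[0,0,0.04,0,0,0,0.005],[0,0,0.08,0,0,0,0.005],[0,0,0.093,0,0,0,0.005],[0,0,0.097,0,0,0,0.005]])

```text
time_s: 4.35
eef_pos: [0.457, -0.3259, 0.0655]
tool_rot: [-2.407, -2.013, 0.003]
ft_force: [-6.1, 5.9, 17.3]
finger_gap: 0.229
```

>>> arm_command(commands=[[0,0,0.001,0,0,0,0.005],[0,0,0.002,0,0,0,0.005]])

```text
time_s: 4.6
eef_pos: [0.4581, -0.3264, 0.0654]
tool_rot: [-2.409, -2.015, 0.002]
ft_force: [-1.8, 3.3, 10.1]
finger_gap: 0.23
```

```bash
python3 p.py; python3 - <<'E'
from h import *
from cell import env
for n in("scene",): cv2.imwrite(f"pics/{n}4.png",env.camera(n)[:,:,::-1])
crop("pics/scene4.png",215,185,315,300,6,"pics/e4.png")
E
```

```text
j [-6.190e-01  2.470e-01 -2.610e-01  1.064e+00 -1.000e-03  1.129e+00] f [-1.8  3.3 10.1]
0.1 (array([ 0.0009,  0.0012, -0.0979]), array([-0.07,  0.01, -0.16]), 0.2)
0.03 (array([ 0.0009,  0.0013, -0.0279]), array([-0.07,  0.01, -0.16]), 0.2)
0 (array([0.0009, 0.0013, 0.0021]), array([-0.07,  0.01, -0.16]), 0.2)
```

View pics/e4.png

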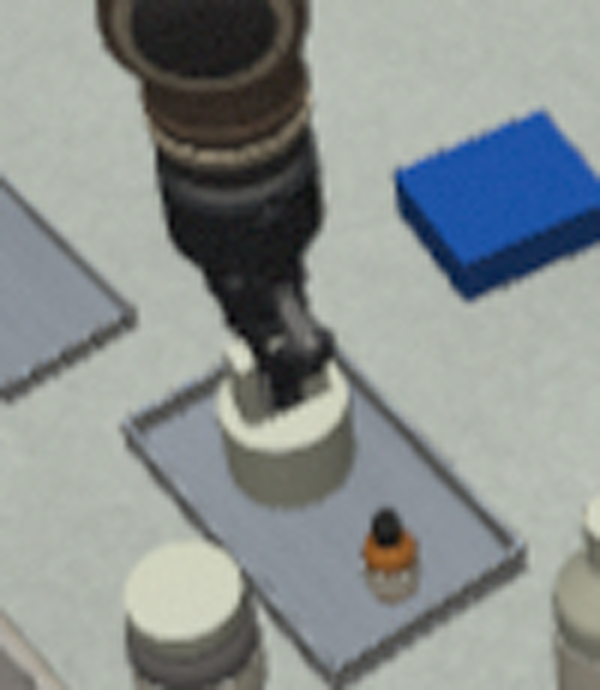

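>>> arm_command(commands=[[0,0,0,0,0,0,0.04],[0,0,0,0,0,0,0.05],[0,0,-0.03,0,0,0,0.05],[0,0,-0.08,0,0,0,0.05],[0,0,-0.14,0,0,0,0.06]])

```text
time_s: 5.28
eef_pos: [0.4577, -0.326, 0.206]
tool_rot: [-2.407, -2.014, 0.002]
ft_force: [0.9, -1.0, -0.2]
finger_gap: 0.702
```

```bash
python3 - <<'E'
from h import *
from cell import env
for n in("scene","top"): cv2.imwrite(f"pics/{n}5.png",env.camera(n)[:,:,::-1])
crop("pics/scene5.png",335,198,385,253,12,"pics/f1.png")
crop("pics/top5.png",290,140,345,195,12,"pics/f2.png")
crop("pics/scene5.png",215,185,315,300,5,"pics/f3.png")
E
```

```text
(no output)
```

View pics/f1.png

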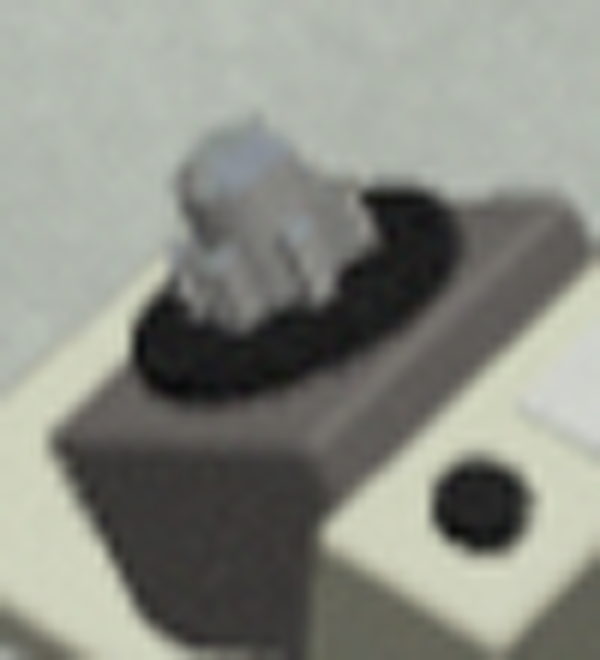

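View pics/f2.png

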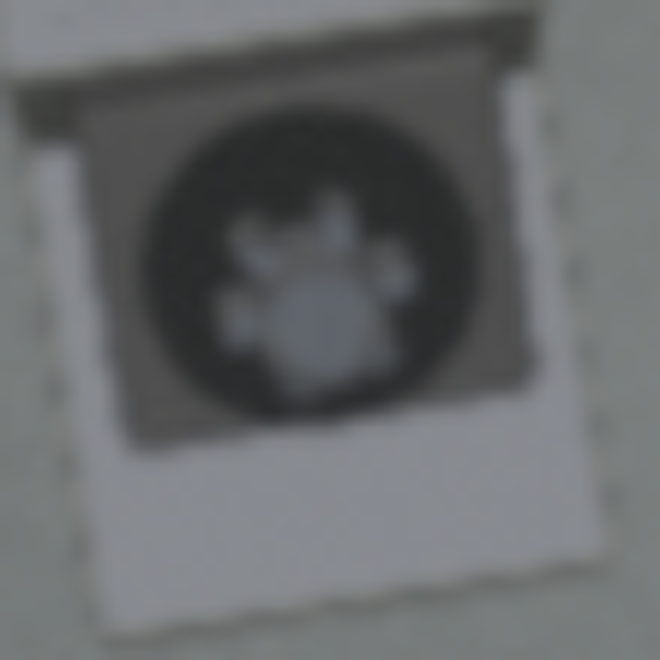

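View pics/f3.png

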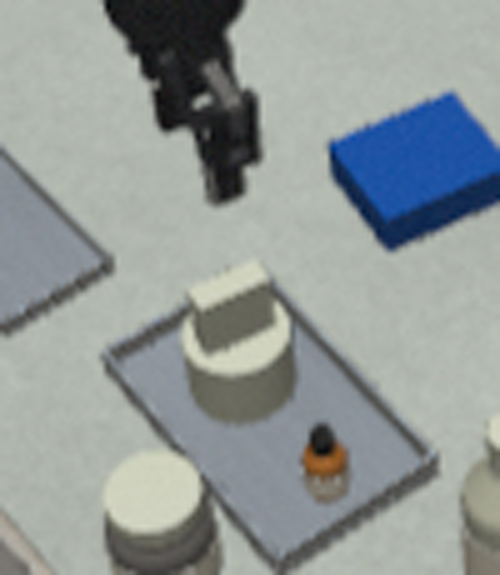

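```bash
cat >> h.py <<'E'
def onplane(c,uv,p,n):
    o,d=ray(c,uv); return o+d*(((p-o)@n)/(d@n))
E
python3 - <<'E'
from h import *
C={}
for n,roi,th in(("top",(296,142,336,182),60),("scene",(340,205,378,235),45)):
    im=cv2.imread(f"pics/{n}5.png");x0,y0,x1,y1=roi;g=cv2.resize(im[y0:y1,x0:x1].max(2),None,fx=6,fy=6,interpolation=cv2.INTER_CUBIC)
    m=(g<th).astype(np.uint8)*255
    k,l,st,_=cv2.connectedComponentsWithStats(m);i=1+st[1:,4].argmax();m=(l==i).astype(np.uint8)*255
    cn=max(cv2.findContours(m,0,2)[0],key=cv2.contourArea);h=cv2.convexHull(cn)
    e=cv2.fitEllipse(h);C[n]=((e[0][0]+.5)/6-.5+x0,(e[0][1]+.5)/6-.5+y0);print(n,C[n],np.array(e[1])/6,e[2])
    v=cv2.cvtColor(g,8);cv2.ellipse(v,e,(0,0,255),1);cv2.drawContours(v,[cn],-1,(0,255,0),1);cv2.imwrite(f"pics/m_{n}.png",cv2.resize(v,None,fx=2,fy=2))
s,e=tri(C["scene"],C["top"]);print("seat",s.round(4),e,"from cover",(np.array([.5516,-.0579,.1944])-.098*ZS).round(4))
# diameters
E
```

```text
top (315.3955904642741, 161.6846720377604) [26.08301036 28.10665639] 81.92921447753906
scene (359.1073519388835, 222.33969370524088) [12.9683965  28.98899333] 64.2374267578125
seat [ 0.6104 -0.0507  0.1114] 0.0004750388815511117 from cover [ 0.6074 -0.0514  0.1141]
```

View pics/m_top.png

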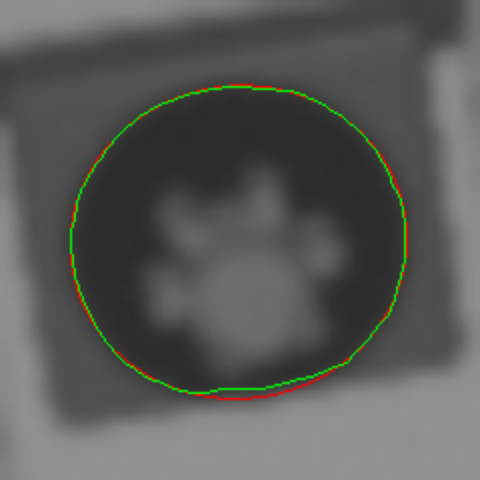

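View pics/m_scene.png

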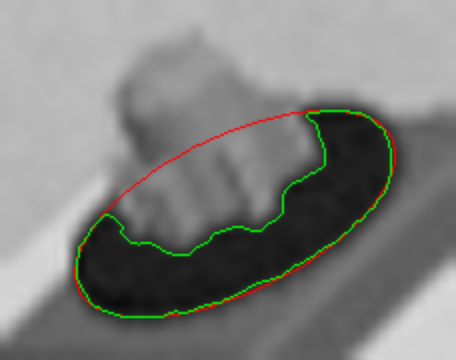

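```bash
python3 - <<'E'
from h import *
seat=np.array([.6082,-.0512,.1143])
T=lambda p:((p[0]+.5)/12-.5+290,(p[1]+.5)/12-.5+140)
tip=seat+.042*ZS
q=(proj("top",tip)[0]-[290,140]+.5)*12;print("tip top pred",q,"scene pred",(proj("scene",tip)[0]-[335,198]+.5)*12)
xr=np.array([math.cos(LEAN)*math.cos(YAW),math.cos(LEAN)*math.sin(YAW),math.sin(LEAN)]);yr=np.cross(ZS,xr)
P2=seat+.02*ZS
# unwrap top picture on the teeth-top plane
im=cv2.imread("pics/top5.png");im6=im
n=480;sc=.035*2/n
jj,ii=np.meshgrid(np.arange(n),np.arange(n))
X=P2+((jj-n/2)*sc)[...,None]*xr+(-(ii-n/2)*sc)[...,None]*yr
uv=proj("top",X.reshape(-1,3)).reshape(n,n,2).astype(np.float32)
w=cv2.remap(im,uv[...,0],uv[...,1],cv2.INTER_CUBIC)
g=w.max(2)
# angular profile radius 19-25mm
A=np.arange(0,360,2);pr=[]
for a in A:
    r=np.arange(.020,.026,.0005);x=n/2+r*np.cos(np.radians(a))/sc;y=n/2-r*np.sin(np.radians(a))/sc
    pr.append(g[y.astype(int),x.astype(int)].mean())
pr=np.array(pr)
for i in range(0,180): 
    if pr[i]>=pr[i-1] and pr[i]>pr[(i+1)%180] and pr[i]>50: print(A[i],round(pr[i]),A[i]%60)
sel=(A<100)|(A>260)
for nm,m in(("all",A>=0),("rear",sel)):
    c=(pr[m]*np.exp(1j*np.radians(6*A[m]))).sum();print(nm,"phase",np.degrees(np.angle(c))/6%60)
cv2.circle(w,(n//2,n//2),3,(0,0,255),1);cv2.circle(w,(n//2,n//2),int(.026/sc),(0,255,0),1);cv2.imwrite("pics/unw.png",cv2.convertScaleAbs(w,alpha=1.6))
E
```

```text
tip top pred [325.12064762 341.7016235 ] scene pred [223.72818638 150.43991231]
6 75 6
10 76 10
40 96 40
98 94 38
166 85 46
178 82 58
186 82 6
220 85 40
282 95 42
340 101 40
all phase 40.200644969003235
rear phase 34.848059377556666
```

View pics/unw.png

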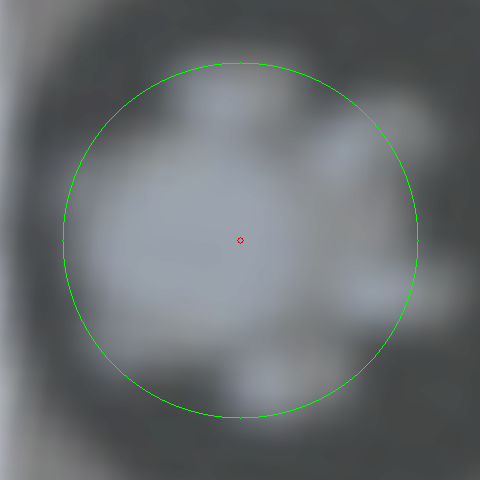

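```bash
python3 - <<'E'
from h import *
crop("pics/scene5.png",345,203,370,228,24,"pics/k1.png")
crop("pics/top5.png",303,153,328,178,24,"pics/k2.png")
a=cv2.imread("pics/k1.png");b=cv2.imread("pics/k2.png");v=np.hstack([cv2.resize(a,(400,400)),cv2.resize(cv2.convertScaleAbs(b,alpha=1.6),(400,400))])
seat=np.array([.6082,-.0512,.1143])
xr=np.array([math.cos(LEAN)*math.cos(YAW),math.cos(LEAN)*math.sin(YAW),math.sin(LEAN)]);yr=np.cross(ZS,xr)
for n,x0,y0,dx in(("scene",345,203,0),("top",303,153,400)):
  for h,r,col in((.042,.0002,(0,0,255)),(.036,.0165,(0,255,255)),(.02,.026,(0,255,0)),(0,.044,(255,0,0))):
    for t in range(0,360,6):
      p=proj(n,seat+h*ZS+r*(xr*math.cos(math.radians(t))+yr*math.sin(math.radians(t))))[0]
      q=((p-[x0,y0]+.5)*16).round().astype(int)
      if 0<=q[0]<400: cv2.circle(v,(int(q[0])+dx,int(q[1])),1,col,-1)
cv2.imwrite("pics/k.png",v)
E
```

View pics/k.png

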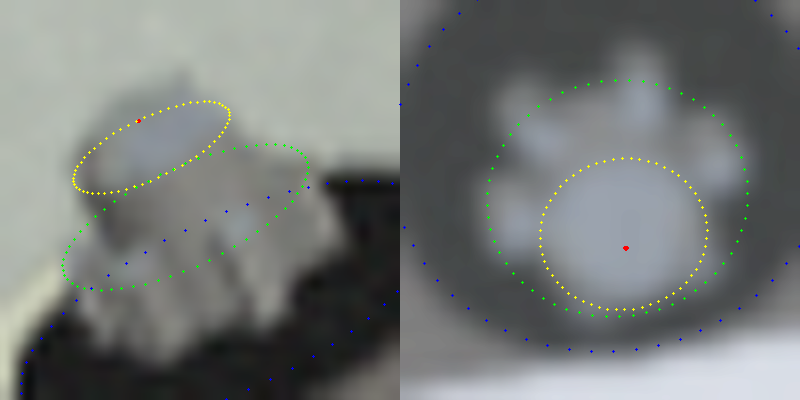

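```bash
python3 - <<'E'
from h import *
C={}
out=[]
for n,x0,y0 in(("scene",345,203),("top",303,153)):
    im=cv2.imread(f"pics/{n}5.png")[y0:y0+25,x0:x0+25].astype(np.float32)
    big=cv2.resize(im,None,fx=16,fy=16,interpolation=cv2.INTER_CUBIC)
    d=big[...,0]-big[...,2]
    print(n,d.max(),np.percentile(d,[50,80,90,95]))
    out.append(cv2.cvtColor(np.clip(d*8,0,255).astype(np.uint8),8))
cv2.imwrite("pics/bl.png",np.hstack(out))
E
```

```text
scene 16.558502 [-2.3754425  -0.0810379   1.84060497  3.90540428]
top 12.606674 [ 2.4779129   7.59646606  9.08517609 10.96073227]
```

View pics/bl.png

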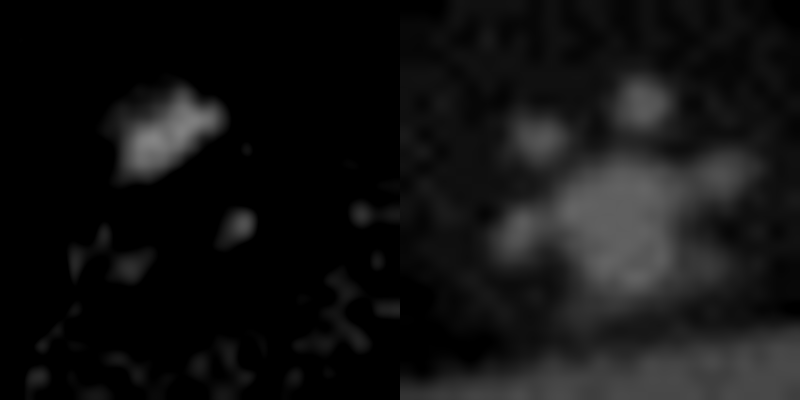

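```bash
python3 - <<'E'
from h import *
from scipy.optimize import least_squares
seat=np.array([.6082,-.0512,.1143])
xr=np.array([math.cos(LEAN)*math.cos(YAW),math.cos(LEAN)*math.sin(YAW),math.sin(LEAN)]);yr=np.cross(ZS,xr)
def tooth(s,ph,k,r=.0212): t=math.radians(ph+60*k);return s+.02*ZS+r*(xr*math.cos(t)+yr*math.sin(t))
def pr(n,X,o): return (proj(n,X)[0]-o+.5)*16
for k in range(6):print(k,pr("top",tooth(seat,39.5,k),[303,153]).round(),pr("scene",tooth(seat,39.5,k),[345,203]).round())
obs=[(538,135),(645,103),(725,175),(518,233),(708,262)]
lab=[]
for o in obs:
    o=np.array(o)-[400,0];k=min(range(6),key=lambda k:np.linalg.norm(pr("top",tooth(seat,39.5,k),[303,153])-o));lab.append((o,k));print(o,k)
sob=[((238,222),None),((130,265),None)]
sl=[]
for o,_ in sob:
    k=min(range(6),key=lambda k:np.linalg.norm(pr("scene",tooth(seat,39.5,k),[345,203])-o));sl.append((np.array(o),k));print("s",o,k)
def f(v,sc=True):
    s=v[:3];e=[pr("top",tooth(s,v[3],k,v[4]),[303,153])-o for o,k in lab]
    if sc:e+=[pr("scene",tooth(s,v[3],k,v[4]),[345,203])-o for o,k in sl]
    return np.concatenate(e)
r=least_squares(f,[*seat,39.5,.021]);print(r.x.round(4),r.fun.round(0))
E
```

```text
0 [140. 135.] [285. 178.]
1 [115. 229.] [238. 158.]
2 [192. 293.] [140. 196.]
3 [294. 263.] [ 85. 254.]
4 [319. 169.] [129. 275.]
5 [242. 104.] [231. 237.]
[138 135] 0
[245 103] 5
[325 175] 4
[118 233] 1
[308 262] 3
s (238, 222) 5
s (130, 265) 4
[ 6.07400e-01 -5.19000e-02  1.17600e-01  4.17081e+01  2.18000e-02] [  0.   2.  -2.  -2.   0. -10.  -1.   2.  -5.   1.  -7.   1.  -3.  -0.]
```

```bash
python3 - <<'E'
from h import *
crop("pics/scene5.png",385,145,420,185,16,"pics/r1.png")
crop("pics/top5.png",185,185,231,231,13,"pics/r2.png")
E
```

```text
(no output)
```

View pics/r1.png

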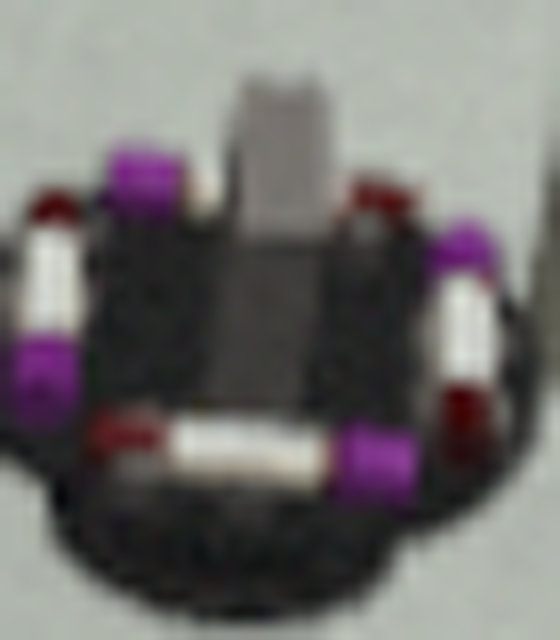

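View pics/r2.png

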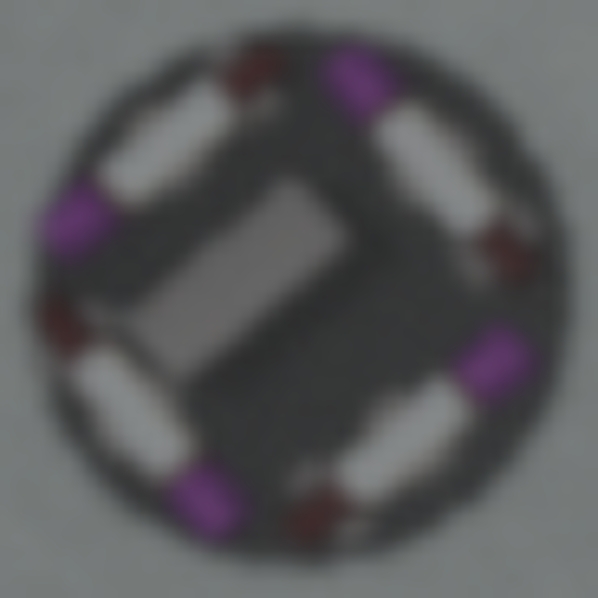

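>>> arm_command(commands=[[0,0,-0.03,0,0,0,0.06],[0,0,-0.06,0,0,0,0.06]])

```text
time_s: 5.62
eef_pos: [0.4601, -0.3277, 0.2738]
tool_rot: [2.402, 2.009, 0.003]
ft_force: [0.3, -0.5, -0.9]
finger_gap: 0.7
```

```bash
python3 - <<'E'
from h import *
from cell import env
T=lambda p:((p[0]+.5)/13-.5+185,(p[1]+.5)/13-.5+185)
S=lambda p:((p[0]+.5)/16-.5+385,(p[1]+.5)/16-.5+145)
print(tri(S((283,160)),T((239,280))))
print("bar@.111",onz("top",T((239,280)),.111),onz("scene",S((283,160)),.111))
print("disc@.050",onz("top",T((301,292)),.05), "dia",np.linalg.norm(onz("top",T((32,292)),.05)-onz("top",T((570,292)),.05)))
q=[onz("top",T(p),.111) for p in((290,175),(352,240),(185,385),(130,320))]
for i,j in((0,3),(1,2)):
    d=q[i]-q[j];print(np.degrees(np.arctan2(d[1],d[0])),np.linalg.norm(d))
for i,j in((0,1),(3,2)):
    d=q[j]-q[i];print(np.degrees(np.arctan2(d[1],d[0]))+90,np.linalg.norm(d))
# tubes: purple cap centres top
caps=[T(p) for p in((75,222),(360,80),(497,362),(207,502))];dk=[T(p) for p in((252,72),(508,252),(320,515),(62,325))]
for a,b in zip(caps,dk):
    d=onz("top",a,.06)-onz("top",b,.06);print("tube",np.degrees(np.arctan2(d[1],d[0]))%90)
for k in [(l) for l in zip(caps,dk)]: pass
print("tubes centre",np.mean([onz("top",t,.06) for t in caps+dk],0))
E
```

```text
(array([0.47661921, 0.31312574, 0.11001957]), np.float64(0.0003316784869216502))
bar@.111 [0.47666656 0.31298539 0.111     ] [0.47726219 0.31191595 0.111     ]
disc@.050 [0.47742977 0.31358477 0.05      ] dia 0.13829444263690802
-48.67070865708931 0.05262930642727587
-49.96689547337238 0.053855161863709325
-47.329422879236404 0.022404693962559234
-50.530199303310155 0.02119146764559736
tube 39.44079602058184
tube 39.72610408499547
tube 39.79775325416152
tube 38.61510940975501
tubes centre [0.47714682 0.31503505 0.06      ]
```

```bash
cat > r.py <<'E'
from h import *
from cell import env
o=env.observe();print("t",o["time_s"],"j",o["joints"].round(3),"f",o["ft_force"].round(1))
a=math.radians(40);RR=toolR([0,0,-1],[math.cos(a),math.sin(a),0])
for h in(.27,.14,.07): print(h,rel(o,[.477,.313,h],RR))
E
python3 r.py
```

```text
t 5.625 j [-6.190e-01  1.990e-01  1.400e-01  1.502e+00 -1.000e-03  1.130e+00] f [ 0.3 -0.5 -0.9]
0.27 (array([ 6.336e-01, -9.650e-02, -4.000e-04]), array([  0.36,   0.51, -50.17]), 50.2)
0.14 (array([ 0.6343, -0.0976,  0.1296]), array([  0.36,   0.51, -50.17]), 50.2)
0.07 (array([ 0.6347, -0.0983,  0.1996]), array([  0.36,   0.51, -50.17]), 50.2)
```

>>> arm_command(commands=[[0.06,-0.009,0,0,0,-5,0.06],[0.12,-0.018,0,0,0,-10,0.06],[0.18,-0.027,0,0,0,-15,0.06],[0.24,-0.036,0,0.3,0.3,-20,0.06],[0.3,-0.045,0,0.3,0.3,-25,0.06]])

```text
time_s: 6.25
eef_pos: [0.4685, -0.0227, 0.2717]
tool_rot: [1.911, 2.489, 0.001]
ft_force: [0.4, -0.6, -0.9]
finger_gap: 0.701
```

```bash
python3 r.py
```

```text
t 6.25 j [-0.047  0.021 -0.065  1.482 -0.002  1.262] f [ 0.4 -0.6 -0.9]
0.27 (array([0.3221, 0.0949, 0.0012]), array([  0.11,   0.17, -25.03]), 25.0)
0.14 (array([0.3225, 0.0946, 0.1312]), array([  0.11,   0.17, -25.03]), 25.0)
0.07 (array([0.3226, 0.0944, 0.2012]), array([  0.11,   0.17, -25.03]), 25.0)
```

>>> arm_command(commands=[[0.058,0.017,0,0,0,-5,0.05],[0.116,0.034,0,0,0,-10,0.05],[0.174,0.051,0.02,0,0,-15,0.05],[0.232,0.068,0.04,0,0,-20,0.05],[0.285,0.084,0.07,0,0,-25,0.05]])

```text
time_s: 6.88
eef_pos: [0.4763, 0.2741, 0.2025]
tool_rot: [1.321, 2.845, 0.002]
ft_force: [0.7, 0.4, 0.6]
finger_gap: 0.588
```

```bash
python3 r.py
```

```text
t 6.875 j [ 0.524  0.17  -0.05   1.346 -0.003  1.394] f [0.7 0.4 0.6]
0.27 (array([ 0.029 ,  0.0258, -0.0676]), array([0.18, 0.21, 0.17]), 0.3)
0.14 (array([0.0295, 0.0254, 0.0624]), array([0.18, 0.21, 0.17]), 0.3)
0.07 (array([0.0298, 0.0252, 0.1324]), array([0.18, 0.21, 0.17]), 0.3)
```

>>> arm_command(commands=[[0.029,0.025,0.02,0.2,0.2,0.2,0.05],[0.03,0.0255,0.062,0.2,0.2,0.2,0.05],[0.03,0.0255,0.062,0.2,0.2,0.2,0.05]])

```text
time_s: 7.25
eef_pos: [0.4746, 0.3127, 0.1369]
tool_rot: [-1.325, -2.844, 0.01]
ft_force: [0.3, 0.3, -0.1]
finger_gap: 0.585
```

```bash
python3 r.py; python3 - <<'E'
from h import *
from cell import env
for n in("scene","top"): cv2.imwrite(f"pics/{n}6.png",env.camera(n)[:,:,::-1])
crop("pics/scene6.png",370,110,435,190,7,"pics/s1.png")
crop("pics/top6.png",175,175,241,241,7,"pics/s2.png")
E
```

```text
t 7.25 j [ 0.583  0.229 -0.123  1.227 -0.     1.455] f [ 0.3  0.3 -0.1]
0.27 (array([-0.0012,  0.0011, -0.1331]), array([-0.42, -0.03,  0.03]), 0.4)
0.14 (array([-0.0013,  0.002 , -0.0031]), array([-0.42, -0.03,  0.03]), 0.4)
0.07 (array([-0.0013,  0.0026,  0.0669]), array([-0.42, -0.03,  0.03]), 0.4)
```

View pics/s1.png

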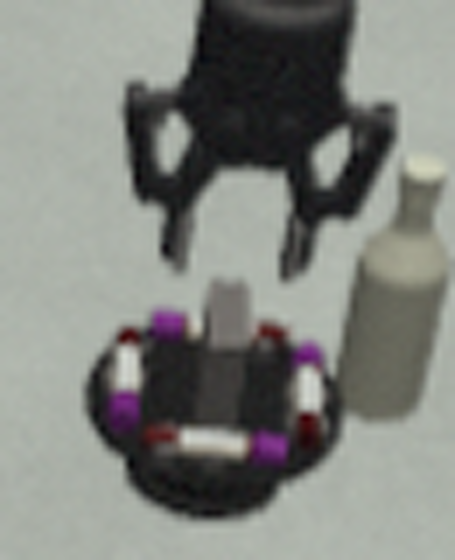

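View pics/s2.png

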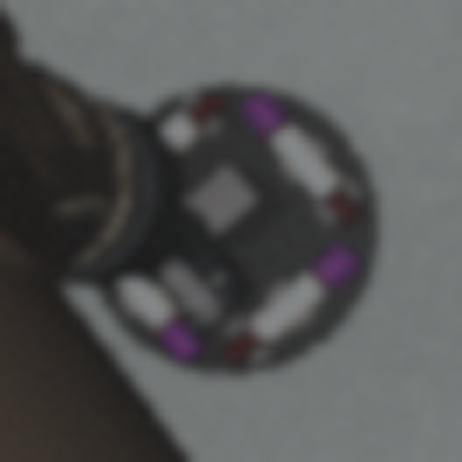

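>>> arm_command(commands=[[-0.001,0.001,0.03,-0.4,0,0,0.05],[-0.0013,0.0025,0.06,-0.4,0,0,0.05],[-0.0013,0.0026,0.067,-0.4,0,0,0.05],[-0.0013,0.0026,0.067,-0.4,0,0,0.02],[-0.0013,0.0026,0.067,-0.4,0,0,0.005]])

```text
time_s: 7.98
eef_pos: [0.4802, 0.314, 0.0758]
tool_rot: [1.328, 2.843, 0.011]
ft_force: [1.5, 1.1, -4.1]
finger_gap: 0.25
```

>>> arm_command(commands=[[0,0,0,0,0,0,0.005],[0,0,0,0,0,0,0.005]])

```text
time_s: 8.22
eef_pos: [0.4803, 0.3141, 0.0761]
tool_rot: [1.328, 2.843, 0.012]
ft_force: [-1.2, 0.4, -3.7]
finger_gap: 0.249
```

```bash
python3 r.py; python3 - <<'E'
from h import *
from cell import env
for n in("scene",): cv2.imwrite(f"pics/{n}7.png",env.camera(n)[:,:,::-1])
crop("pics/scene7.png",370,110,435,190,7,"pics/s3.png")
E
```

```text
t 8.225 j [ 0.579  0.253 -0.228  1.081  0.     1.453] f [-1.2  0.4 -3.7]
0.27 (array([ 0.0012, -0.0016, -0.194 ]), array([ 0.49,  0.03, -0.07]), 0.5)
0.14 (array([ 0.0013, -0.0027, -0.064 ]), array([ 0.49,  0.03, -0.07]), 0.5)
0.07 (array([ 0.0013, -0.0033,  0.006 ]), array([ 0.49,  0.03, -0.07]), 0.5)
```

View pics/s3.png

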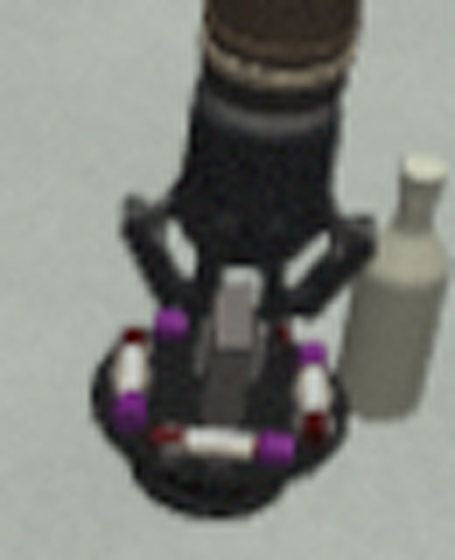

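>>> arm_command(commands=[[0,0,-0.02,0,0,0,0.005],[0,0,-0.06,0,0,0,0.005],[0,0,-0.11,0,0,0,0.005],[0,0,-0.16,0,0,0,0.005],[0,0,-0.2,0,0,0,0.005]])

```text
time_s: 8.9
eef_pos: [0.4789, 0.3131, 0.2781]
tool_rot: [1.327, 2.842, 0.013]
ft_force: [1.1, -0.2, -4.4]
finger_gap: 0.253
```

```bash
cat > m.py <<'E'
from h import *
from cell import env
import sys
o=env.observe();print("t",o["time_s"],"j",o["joints"].round(3),"f",o["ft_force"].round(1),"m",o["moment"].round(2),"gap",round(o["finger_gap"],3))
seat=np.array([.6075,-.0518,.1160])
xr=np.array([math.cos(LEAN)*math.cos(YAW),math.cos(LEAN)*math.sin(YAW),math.sin(LEAN)]);yr=np.cross(ZS,xr)
def pose(h,ph=10.5,D=.076,ex=.001):
    t=math.radians(ph);Rt=toolR(-ZS,xr*math.cos(t)+yr*math.sin(t))
    return seat+(D+h)*ZS-ex*Rt[:,0],Rt
if __name__=="__main__":
    for h in map(float,sys.argv[1:]):
        p,Rt=pose(h);print(h,p.round(4),rel(o,p,Rt))
E
python3 m.py .1 .06 .045 .02 0
```

```text
t 8.9 j [0.579 0.215 0.17  1.516 0.    1.453] f [ 1.1 -0.2 -4.4] m [ 0.01 -0.1  -0.06] gap 0.253
0.1 [ 0.5075 -0.0644  0.2603] (array([-0.3078, -0.2206,  0.0159]), array([-32.12, -13.21,  22.06]), 41.1)
0.06 [ 0.5303 -0.0617  0.2275] (array([-0.3203, -0.2018,  0.0488]), array([-32.12, -13.21,  22.06]), 41.1)
0.045 [ 0.5388 -0.0607  0.2152] (array([-0.3251, -0.1947,  0.0612]), array([-32.12, -13.21,  22.06]), 41.1)
0.02 [ 0.5531 -0.0591  0.1947] (array([-0.3329, -0.1829,  0.0818]), array([-32.12, -13.21,  22.06]), 41.1)
0.0 [ 0.5645 -0.0578  0.1784] (array([-0.3392, -0.1735,  0.0983]), array([-32.12, -13.21,  22.06]), 41.1)
```

>>> arm_command(commands=[[-0.05,-0.036,-0.01,-6,-2.5,4,0.005],[-0.1,-0.072,-0.02,-12.5,-5,8.5,0.005],[-0.15,-0.108,-0.02,-19,-7.8,13,0.005],[-0.2,-0.144,-0.02,-25.5,-10.5,17.5,0.005],[-0.25,-0.18,-0.01,-32.1,-13.2,22.1,0.005]])

```text
time_s: 9.52
eef_pos: [0.5009, 0.0043, 0.2876]
tool_rot: [1.566, 2.116, 0.571]
ft_force: [0.4, 0.1, -4.4]
finger_gap: 0.248
```

```bash
python3 m.py .1 .06
```

```text
t 9.525 j [-0.045 -0.409 -0.542  0.827  0.091  1.258] f [ 0.4  0.1 -4.4] m [-0.12  1.05 -0.02] gap 0.248
0.1 [ 0.5075 -0.0644  0.2603] (array([-0.0648, -0.0291,  0.0216]), array([ 0.29,  0.14, -0.1 ]), 0.3)
0.06 [ 0.5303 -0.0617  0.2275] (array([-0.0647, -0.0293,  0.0616]), array([ 0.29,  0.14, -0.1 ]), 0.3)
```

>>> arm_command(commands=[[-0.035,-0.016,0.01,0.3,0.1,0,0.005],[-0.065,-0.029,0.022,0.3,0.1,0,0.005],[-0.065,-0.029,0.04,0.3,0.1,0,0.005],[-0.065,-0.029,0.04,0.3,0.1,0,0.005]])

```text
time_s: 10.02
eef_pos: [0.5168, -0.0636, 0.2429]
tool_rot: [1.573, 2.123, 0.565]
ft_force: [0.3, -0.7, -4.0]
finger_gap: 0.25
```

```bash
python3 m.py .1 .06 .02;  python3 - <<'E'
from h import *
from cell import env
for n in("scene","top"): cv2.imwrite(f"pics/{n}8.png",env.camera(n)[:,:,::-1])
crop("pics/scene8.png",310,140,410,240,7,"pics/t1.png")
crop("pics/top8.png",270,115,370,215,6,"pics/t2.png")
E
```

```text
t 10.025 j [-0.233 -0.343 -0.592  0.744  0.195  1.101] f [ 0.3 -0.7 -4. ] m [-0.13  1.07  0.04] gap 0.25
0.1 [ 0.5075 -0.0644  0.2603] (array([-0.0001,  0.0022, -0.0196]), array([-0.25, -0.03, -0.19]), 0.3)
0.06 [ 0.5303 -0.0617  0.2275] (array([-0.0001,  0.0024,  0.0204]), array([-0.25, -0.03, -0.19]), 0.3)
0.02 [ 0.5531 -0.0591  0.1947] (array([-0.0001,  0.0026,  0.0604]), array([-0.25, -0.03, -0.19]), 0.3)
```

View pics/t1.png

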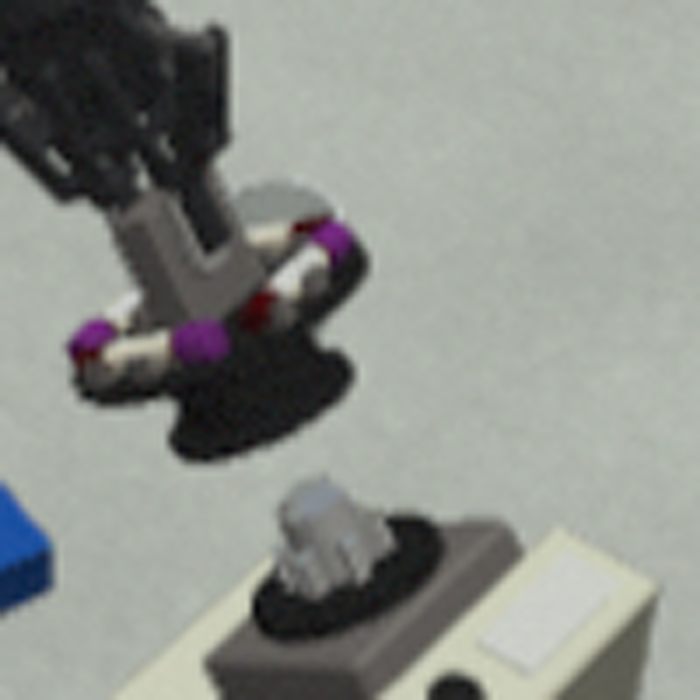

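View pics/t2.png

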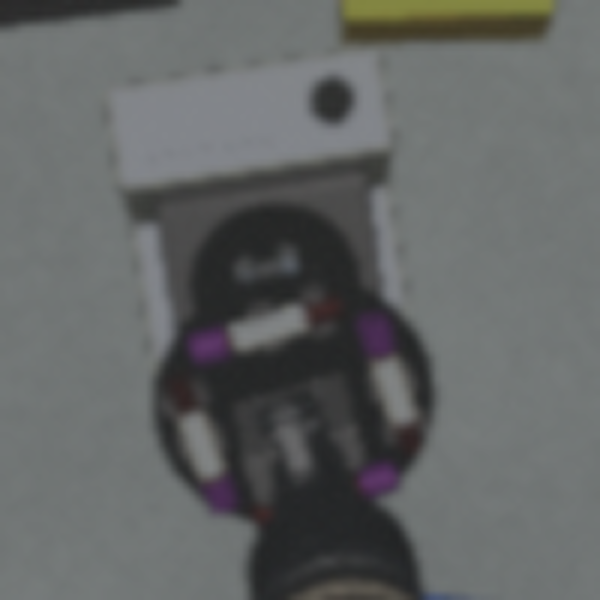

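```bash
python3 - <<'E'
from m import *
Rm=R.from_rotvec(o["tool_rot"]).as_matrix()
foot=o["eef_pos"]+.076*Rm[:,2]+.001*Rm[:,0]
z=-Rm[:,2];im=cv2.imread("pics/t1.png")
u=Rm[:,0];v=Rm[:,1]
def q(X): return ((proj("scene",X)[0]-[310,140]+.5)*7)
for r,h in((.044,0),(.044,.008),(.07,.048)):
  for t in range(0,360,5):
    p=q(foot+h*z+r*(u*math.cos(math.radians(t))+v*math.sin(math.radians(t))));cv2.circle(im,tuple(int(a) for a in p),1,(0,255,255),-1)
for h in range(0,120,5):
    p=q(seat+h/1000*ZS);cv2.circle(im,tuple(int(a) for a in p),2,(0,0,255),-1)
cv2.imwrite("pics/t3.png",im)
E
```

```text
t 10.125 j [-0.232 -0.344 -0.59   0.744  0.196  1.101] f [ 0.3  0.4 -5. ] m [-0.08  1.07  0.02] gap 0.251
```

View pics/t3.png

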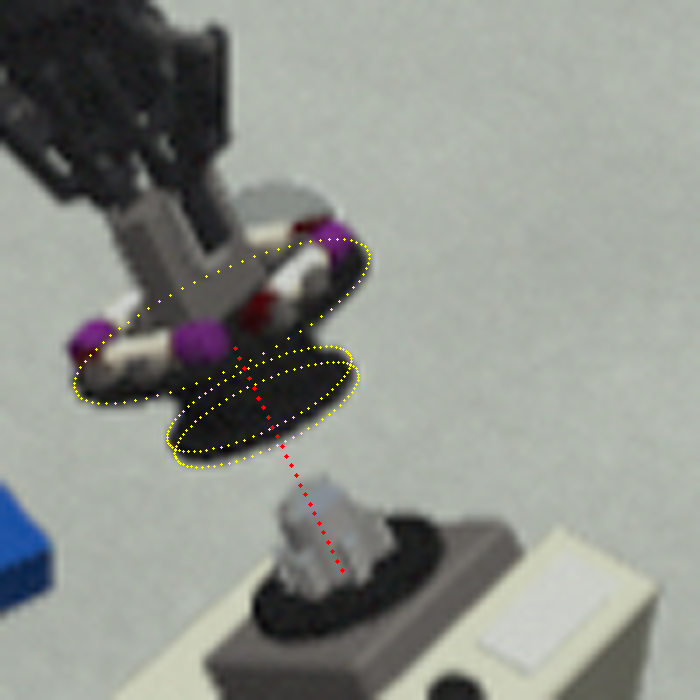

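```bash
python3 - <<'E'
from m import *
Rm=R.from_rotvec(o["tool_rot"]).as_matrix()
foot=o["eef_pos"]+.076*Rm[:,2]+.001*Rm[:,0]
z=-Rm[:,2];im=cv2.convertScaleAbs(cv2.imread("pics/t2.png"),alpha=1.7)
u=Rm[:,0];v=Rm[:,1]
def q(X): return ((proj("top",X)[0]-[270,115]+.5)*6)
for r,h in((.07,.048),):
  for t in range(0,360,5):
    p=q(foot+h*z+r*(u*math.cos(math.radians(t))+v*math.sin(math.radians(t))));cv2.circle(im,tuple(int(a) for a in p),1,(0,255,255),-1)
for h in range(0,120,5):
    p=q(seat+h/1000*ZS);cv2.circle(im,tuple(int(a) for a in p),2,(0,0,255),-1)
cv2.imwrite("pics/t4.png",im)
E
```

```text
t 10.125 j [-0.232 -0.344 -0.59   0.744  0.196  1.101] f [ 0.3  0.4 -5. ] m [-0.08  1.07  0.02] gap 0.251
```

View pics/t4.png

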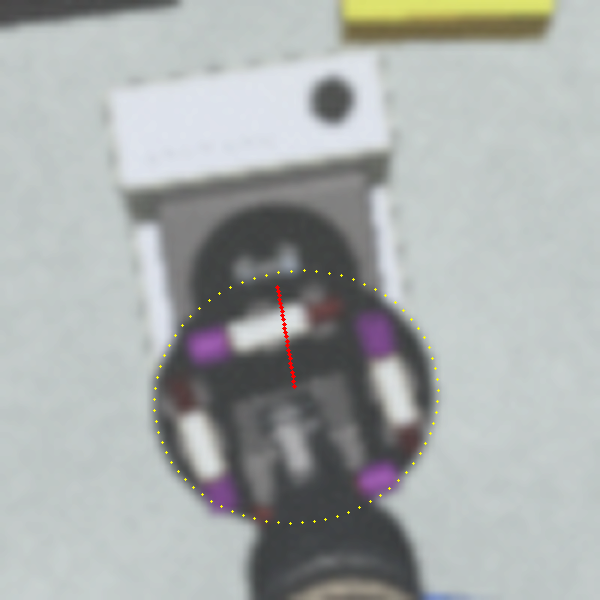

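>>> arm_command(commands=[[0,0.0025,0.015,-0.2,0,-0.2,0.005],[0,0.0025,0.033,-0.2,0,-0.2,0.005],[0,0.0025,0.033,-0.2,0,-0.2,0.005]])

```text
time_s: 10.5
eef_pos: [0.538, -0.0593, 0.2177]
tool_rot: [1.564, 2.125, 0.569]
ft_force: [-1.1, 0.2, -3.0]
finger_gap: 0.248
```

```bash
python3 m.py .045 .02;  python3 - <<'E'
from h import *
from cell import env
for n in("scene",): cv2.imwrite(f"pics/{n}9.png",env.camera(n)[:,:,::-1])
crop("pics/scene9.png",325,170,385,240,11,"pics/u1.png")
E
```

```text
t 10.5 j [-0.211 -0.3   -0.623  0.663  0.187  1.114] f [-1.1  0.2 -3. ] m [-0.13  1.09 -0.01] gap 0.248
0.045 [ 0.5388 -0.0607  0.2152] (array([-0.0013, -0.0011,  0.0024]), array([-0.  , -0.11,  0.15]), 0.2)
0.02 [ 0.5531 -0.0591  0.1947] (array([-0.0014, -0.0011,  0.0274]), array([-0.  , -0.11,  0.15]), 0.2)
```

View pics/u1.png

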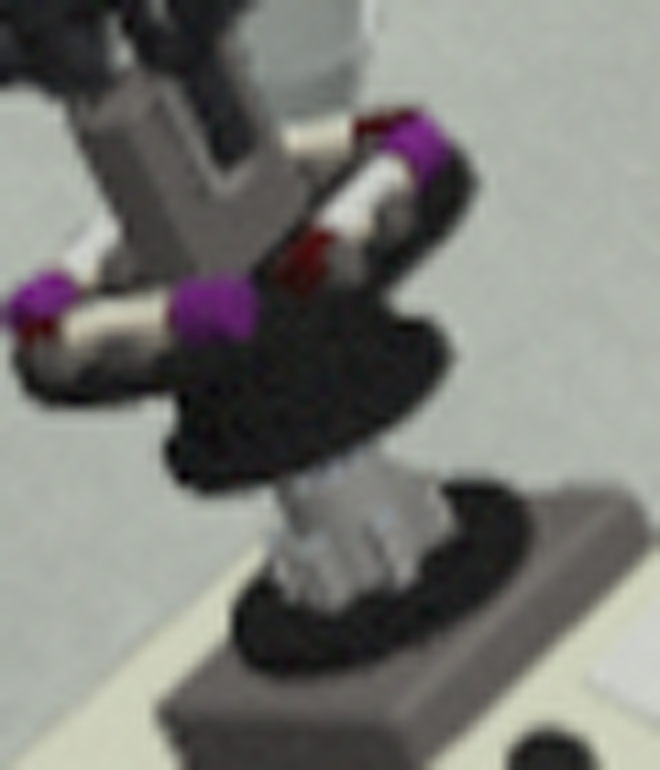

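>>> arm_command(commands=[[-0.001,-0.001,0.008,0,0,0.1,0.005],[-0.0013,-0.001,0.014,0,0,0.1,0.005],[-0.0013,-0.001,0.02,0,0,0.1,0.005],[-0.0013,-0.001,0.023,0,0,0.1,0.005]])

```text
time_s: 11.05
eef_pos: [0.5509, -0.0595, 0.1989]
tool_rot: [1.566, 2.123, 0.569]
ft_force: [-0.0, 0.5, -4.5]
finger_gap: 0.254
```

```bash
cat >> m.py <<'E'
    Rm=R.from_rotvec(o["tool_rot"]).as_matrix();print("tool-frame force",(Rm.T@(o["ft_force"]-[0,0,-3.5])).round(1),"h now",round(float((o["eef_pos"]-seat)@ZS-.076),4))
E
python3 m.py .02 0
```

```text
t 11.05 j [-0.205 -0.267 -0.643  0.608  0.183  1.122] f [-0.   0.5 -4.5] m [-0.14  1.03 -0.02] gap 0.254
0.02 [ 0.5531 -0.0591  0.1947] (array([ 0.0002, -0.0005,  0.0047]), array([ 0.03, -0.09,  0.05]), 0.1)
0.0 [ 0.5645 -0.0578  0.1784] (array([ 0.0002, -0.0006,  0.0247]), array([ 0.03, -0.09,  0.05]), 0.1)
tool-frame force [ 0.6 -0.4  0.8] h now 0.0247
```

No contact on the pilot, alignment within 1 mm. Continuing slowly past the tooth tops.

>>> arm_command(commands=[[0,-0.0005,0.004,0,0,0,0.005],[0,-0.0005,0.008,0,0,0,0.005],[0,-0.0005,0.011,0,0,0,0.005]])

```text
time_s: 11.42
eef_pos: [0.5568, -0.0588, 0.1894]
tool_rot: [1.566, 2.123, 0.569]
ft_force: [-0.7, 0.1, -4.1]
finger_gap: 0.251
```

```bash
python3 m.py 0
```

```text
t 11.425 j [-0.2   -0.251 -0.654  0.582  0.18   1.126] f [-0.7  0.1 -4.1] m [-0.2   1.11  0.03] gap 0.251
0.0 [ 0.5645 -0.0578  0.1784] (array([0.0002, 0.    , 0.0134]), array([ 0.02, -0.09,  0.05]), 0.1)
tool-frame force [ 0.3 -0.8  0.1] h now 0.0134
```

>>> arm_command(commands=[[0,0,0.004,0,0,0,0.005],[0,0,0.008,0,0,0,0.005],[0,0,0.011,0,0,0,0.005]])

```text
time_s: 11.8
eef_pos: [0.5632, -0.058, 0.1801]
tool_rot: [1.566, 2.124, 0.569]
ft_force: [-0.7, -0.1, -3.4]
finger_gap: 0.249
```

```bash
python3 m.py 0
```

```text
t 11.8 j [-0.195 -0.234 -0.662  0.555  0.178  1.13 ] f [-0.7 -0.1 -3.4] m [-0.2   1.08 -0.02] gap 0.249
0.0 [ 0.5645 -0.0578  0.1784] (array([0.0001, 0.0001, 0.0021]), array([ 0.02, -0.1 ,  0.05]), 0.1)
tool-frame force [ 0.1 -0.5 -0.5] h now 0.0021
```

Meshed (2 mm above the estimated seat, well below the 20 mm tooth height). Pushing home.

>>> arm_command(commands=[[0,0,0.002,0,0,0,0.005],[0,0,0.004,0,0,0,0.005],[0,0,0.006,0,0,0,0.005]])

```text
time_s: 12.18
eef_pos: [0.565, -0.0584, 0.1775]
tool_rot: [1.567, 2.122, 0.567]
ft_force: [-53.2, -5.8, 38.2]
finger_gap: 0.245
```

```bash
python3 m.py 0
```

```text
t 12.175 j [-0.194 -0.229 -0.665  0.547  0.175  1.132] f [-53.2  -5.8  38.2] m [0.01 4.89 0.45] gap 0.245
0.0 [ 0.5645 -0.0578  0.1784] (array([ 0.0007,  0.0003, -0.001 ]), array([-0.01,  0.01,  0.  ]), 0.0)
tool-frame force [  3.9 -19.6 -64.8] h now -0.001
```

>>> arm_command(commands=[[0,0,0,0,0,0,0.005]])

```text
time_s: 12.3
eef_pos: [0.5647, -0.0586, 0.1786]
tool_rot: [1.567, 2.121, 0.568]
ft_force: [0.2, -1.1, -2.9]
finger_gap: 0.252
```

```bash
python3 m.py 0;  python3 - <<'E'
from h import *
from cell import env
for n in("scene",): cv2.imwrite(f"pics/{n}10.png",env.camera(n)[:,:,::-1])
crop("pics/scene10.png",325,170,385,240,11,"pics/u2.png")
E
```

```text
t 12.3 j [-0.194 -0.231 -0.664  0.548  0.175  1.132] f [ 0.2 -1.1 -2.9] m [-0.17  1.1   0.02] gap 0.252
0.0 [ 0.5645 -0.0578  0.1784] (array([ 0.0009, -0.0001,  0.0001]), array([ 0.05,  0.06, -0.01]), 0.1)
tool-frame force [-1.2  0.1 -0.5] h now 0.0001
```

View pics/u2.png

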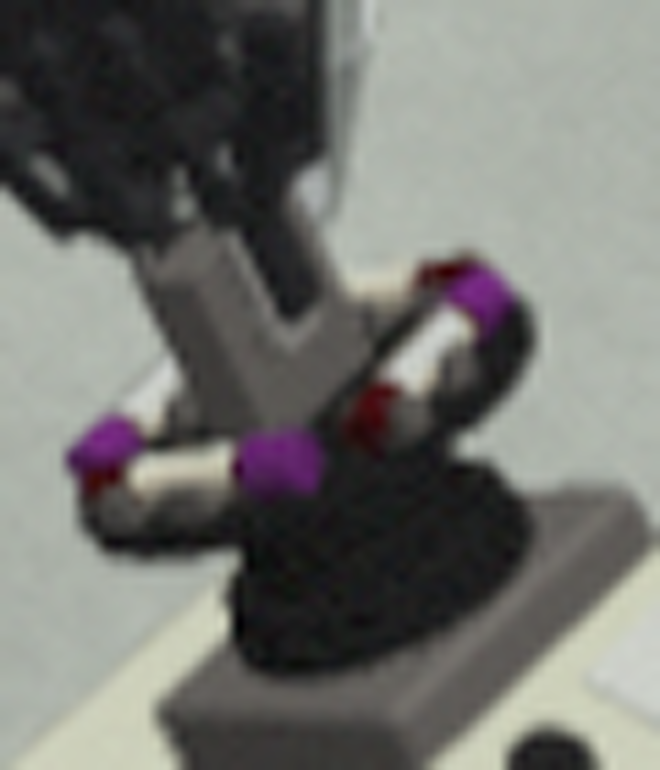

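>>> arm_command(commands=[[0,0,0.0015,0,0,0,0.005],[0,0,0.002,0,0,0,0.005]])

```text
time_s: 12.6
eef_pos: [0.5659, -0.0591, 0.1781]
tool_rot: [1.567, 2.119, 0.567]
ft_force: [-20.5, -3.0, 13.0]
finger_gap: 0.249
```

```bash
python3 m.py 0
```

```text
t 12.6 j [-0.194 -0.229 -0.664  0.545  0.173  1.133] f [-20.5  -3.   13. ] m [-0.27  2.47  0.14] gap 0.249
0.0 [ 0.5645 -0.0578  0.1784] (array([ 0.0016, -0.0006, -0.001 ]), array([ 0.08,  0.16, -0.02]), 0.2)
tool-frame force [  0.6  -7.4 -25.4] h now -0.0009
```

>>> arm_command(commands=[[0,0,0.0005,0,0,0,0.03],[0,0,0,0,0,0,0.05],[0,0,0,0,0,0,0.05]])

```text
time_s: 12.98
eef_pos: [0.5665, -0.0591, 0.1787]
tool_rot: [1.566, 2.118, 0.568]
ft_force: [-0.9, 0.1, 0.6]
finger_gap: 0.584
```

```bash
python3 m.py 0;  python3 - <<'E'
from h import *
from cell import env
for n in("scene",): cv2.imwrite(f"pics/{n}11.png",env.camera(n)[:,:,::-1])
crop("pics/scene11.png",325,170,385,240,11,"pics/u3.png")
E
```

```text
t 12.975 j [-0.194 -0.229 -0.664  0.544  0.174  1.132] f [-0.9  0.1  0.6] m [-0.06  0.52 -0.01] gap 0.584
0.0 [ 0.5645 -0.0578  0.1784] (array([ 0.0018, -0.0014, -0.0008]), array([0.15, 0.18, 0.  ]), 0.2)
tool-frame force [-0.1  1.6 -3.9] h now -0.0008
```

View pics/u3.png

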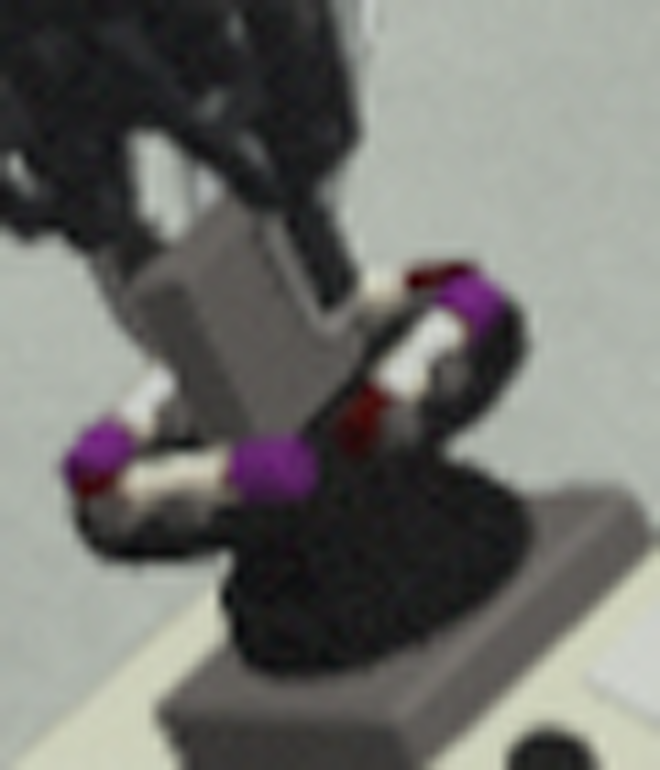

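>>> arm_command(commands=[[0,0,-0.015,0,0,0,0.05],[0,0,-0.045,0,0,0,0.05],[0,0,-0.09,0,0,0,0.05],[0,0,-0.14,0,0,0,0.05],[0,0,-0.19,0,0,0,0.05]])

```text
time_s: 13.65
eef_pos: [0.4561, -0.071, 0.3362]
tool_rot: [1.565, 2.118, 0.568]
ft_force: [0.8, -1.1, 1.1]
finger_gap: 0.589
```

```bash
python3 m.py 0;  python3 - <<'E'
from h import *
from cell import env
for n in("scene","top"): cv2.imwrite(f"pics/{n}12.png",env.camera(n)[:,:,::-1])
crop("pics/scene12.png",325,170,385,240,11,"pics/u4.png")
E
```

```text
t 13.65 j [-0.303 -0.451 -0.45   0.998  0.234  1.039] f [ 0.8 -1.1  1.1] m [-0.07  0.42  0.01] gap 0.589
0.0 [ 0.5645 -0.0578  0.1784] (array([ 0.0016, -0.0017,  0.1919]), array([0.2 , 0.21, 0.03]), 0.3)
tool-frame force [-1.8  2.9 -3.3] h now 0.1919
```

View pics/u4.png

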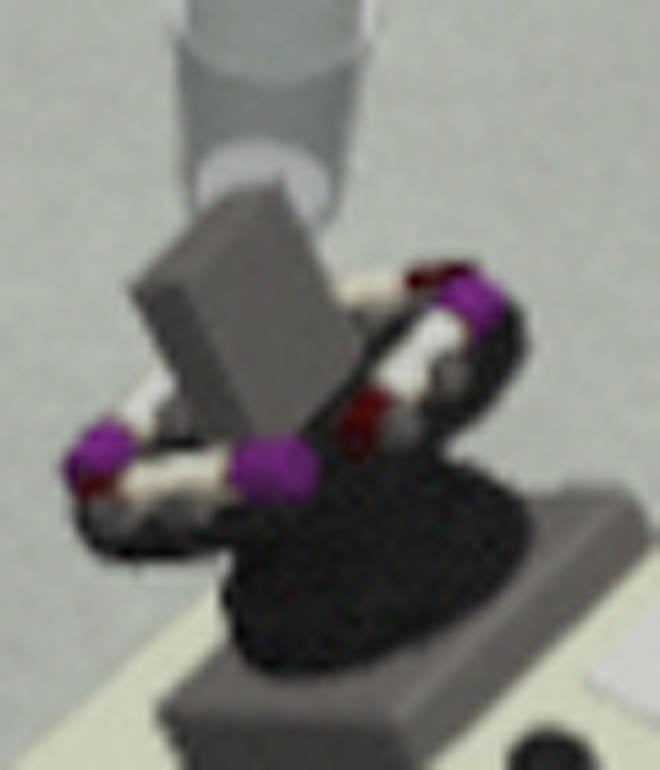

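View pics/scene12.png

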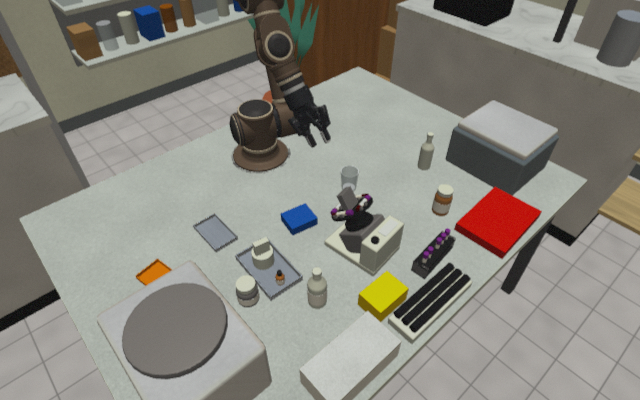

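View pics/top12.png

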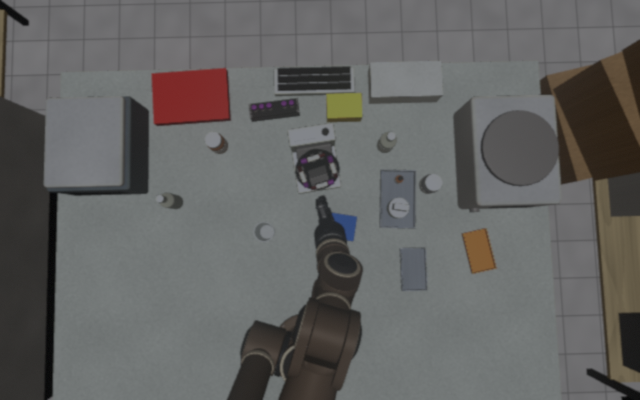

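```bash
python3 - <<'E'
from m import *
im=cv2.imread("pics/u4.png");b=cv2.imread("pics/top12.png")[145:195,290:345];b=cv2.convertScaleAbs(cv2.resize(b,None,fx=11,fy=11,interpolation=cv2.INTER_CUBIC),alpha=1.7)
s=seat-.0018*xr
for n,v,o2 in(("scene",im,[325,170]),("top",b,[290,145])):
  for r,h in((.044,0),(.07,.045),(.07,.051)):
    for t in range(0,360,5):
      p=((proj(n,s+h*ZS+r*(xr*math.cos(math.radians(t))+yr*math.sin(math.radians(t))))[0]-o2+.5)*11);cv2.circle(v,tuple(int(a) for a in p),1,(0,255,255),-1)
  ph=math.radians(40.5-60);bx=xr*math.cos(ph)+yr*math.sin(ph);by=np.cross(ZS,bx)
  best=None
  for ph0 in(40.5,100.5,160.5):
    pass
  jt=math.radians(10.5);jy=xr*math.cos(jt)+yr*math.sin(jt);jx=np.cross(jy,ZS)
  for a,c in((1,1),(1,-1),(-1,1),(-1,-1)):
    p=((proj(n,s+.111*ZS+.028*a*jx+.011*c*jy)[0]-o2+.5)*11);cv2.circle(v,tuple(int(q) for q in p),4,(0,255,0),-1)
h=max(im.shape[0],b.shape[0]);c=np.zeros((h,im.shape[1]+b.shape[1],3),np.uint8);c[:im.shape[0],:im.shape[1]]=im;c[:b.shape[0],im.shape[1]:]=b
cv2.imwrite("pics/u5.png",cv2.resize(c,None,fx=.64,fy=.64))
E
```

```text
t 13.75 j [-0.304 -0.454 -0.444  0.997  0.234  1.039] f [ 0.   0.2 -0.5] m [-0.09  0.49 -0.03] gap 0.588
```

View pics/u5.png

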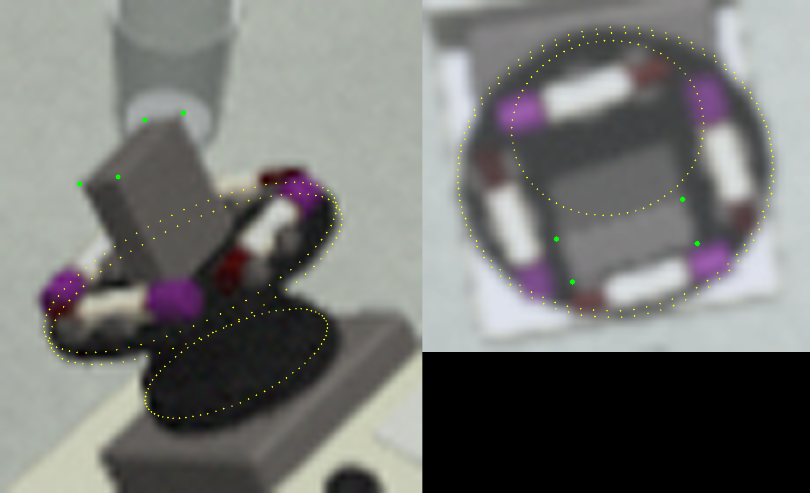

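```bash
python3 - <<'E'
from h import *
from cell import env
a=cv2.imread("pics/scene0.png");b=cv2.imread("pics/scene12.png")
d=(cv2.absdiff(a,b).max(2)>35).astype(np.uint8)
k,l,st,c=cv2.connectedComponentsWithStats(d)
print([(tuple(map(int,s[:4])),int(s[4])) for s in st[1:] if s[4]>6 and s[1]>120])
print(env.close_job())
E
```

```text
[((235, 122, 5, 11), 14), ((231, 132, 13, 15), 83), ((382, 150, 37, 35), 803), ((330, 186, 44, 41), 1057), ((252, 237, 22, 33), 512)]
the job is handed in; nothing more can be done
None
```

The job is done and handed in at about 13.8 s of the 51 s allowed. The cover stands upright in the larger steel tray, and the rotor is meshed and home on the drive, released and clear of the gripper.

- **Cover:** I lifted it off along the spindle and stood it about 33 mm from the tray's centre, away from the dropper bottle. I pressed it to the floor with no more than about 18 N before letting go.
- **Rotor:** I gripped it by its bar and turned it to the measured tooth angle, about 40.5° from the upslope direction. It slid past the tooth tops without contact. Pushing home stopped it within 1 mm of the estimated seat, with a peak axial push of about 65 N. I pressed it again at about 25 N before releasing.
- **Last checks:**
    - In both views the disc and bar sit within about 1 pixel of the predicted home pose, with no visible tilt.
    - In the scene view, a before/after comparison shows no change in the bystanders. The only differences are the rotor's old place, the drive, the tray where the cover stands, and the arm.
- **Disagreements:**
    - The two views differed by 2–4 mm on where the drive's pilot tip is. I went by the tooth fit and the seat rim, and the rotor went on freely.
    - On release the rotor slid about 1.5–2 mm downslope, which is within its radial clearance.

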